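# Carry the datum line across and hold the sprung pointer on it

## Robot

A 7-joint arm with a two-finger parallel gripper is mounted at the origin on a cart in front of the work surface, level with it; the furniture and walls round the work are solid. World frame = base frame: x ahead of the robot, y to its left, z up, the work surface at z = 0. Lengths are in mm, angles in rad, forces in N, time in s.
With the tool pointing down it reaches from about 400 to 875 mm from the base axis. Payload 19.3 kg.
Tool frame: the origin (TCP) lies on the front face of the gripper's body, between the roots of the fingers; the fingertips stand 73 mm ahead of it and the grasp point (between the pads) lies 54 mm ahead of it (env.grip_point_offset is the distance from the TCP to the grasp point, in mm); x points along the fingers, y is the direction in which the jaws open and shut, and the axes are right-handed (so a half turn about x gives the same grasp; the last joint's range is limited). The gripper opens to 85 mm and grips with 20 to 120 N. Pads are 22 mm wide; open, the fingers measure 114 mm over their backs; the gripper's body (76 mm by 85 mm) begins 54 mm behind the grasp point. The pads swing forward as they close: fully open they stand 13 mm farther back than shut.
Start: joints at [-0.07, 0.521, -0.036, 1.599, 0.021, 1.021, -0.113], TCP at [624.993, -0.025, 303.891] pointing down, gripper open.
Joint ranges: [-2.91, 2.91], [-0.3, 2.13], [-1.5, 1.42], [0.17, 2.43], [-1.26, 4.41], [0.16, 1.93], [-2.52, 2.52]. Speed limits (rad/s): [1.89, 1.89, 2.39, 2.39, 3.01, 3.01, 3.01].

## Interface

Orientations are given as a 3x3 rotation matrix whose columns are the frame's x, y, z axes.
In Python, from bench import env gives the robot as it stands.
- The arm moves only by the shell command python3 -m crank 'ROWS' [FORCE]. ROWS is text: rows parted by semicolons, each of 7 numbers parted by spaces: the turn, a rotation vector about the tool's x, y, z in units of 5 degrees (1.0 is 5 degrees), then the shift along the tool's x, y, z in units of 40 mm (1.0 is 40 mm), then the opening in per cent of the stroke, from 0 (shut) to 100 (fully open). A call has 1 to 8 rows; each row shifts and turns the pose as measured when the row begins, along the tool's axes as they then stand; what a row does not reach is not made up. A row lasts 1/12 s, in which the tool goes at most 41.7 mm and 7.16 degrees, less where a joint would pass 70% of its speed; a pose out of reach is approached as far as the arm can. A call is refused whole if a number of a shift passes 1 or a number of a turn 1, either way. A call with a gripper value outside its range is refused whole. The fingers move at their own pace and stop on an object; FORCE is the grip in N (left out, the last holds). Time passes only in rows, so rows that do not move let the fingers close. It gives the time, the measured TCP pose, the force and the opening at its end, in the units of the state.
- env.observe(): the state, without advancing time (a new reading comes with each control period).
- env.camera(name): name is "scene" or "side" or "wrist"; returns a dict with "color" (384x512x3 uint8, red, green, blue), "z_map" (384x512 float32, mm along the optical axis (not along the pixel's ray), 0 where there is no reading), "K" (3x3 intrinsics, pixels), "R" (3x3) and "t" (3): a world point X has camera coordinates R X + t. Camera axes: x right, y down, z forward; pixel columns grow to the right and rows downward; lengths in mm; the calibration is good to about 2 mm. A picture is of the moment at which its call begins.
- env.job_done(): hands the job in, once; it reports no verdict.
The state is a dict: "clock": time; "qpos": joint angles; "joint_velocities": joint speeds; "tau": joint torques, N m; "position": TCP position; "orientation": TCP orientation; "wrist_force": force on the tool from outside, world axes, zero at the start; "ft_torque": the same for the moment, N m; "grip_width": finger opening in mm.
Only numpy, scipy, OpenCV 4.12 (cv2) and the standard library are available. Lean on these libraries where they do the work, as an engineer would, in place of code of your own. Each camera call takes 0.05 s, during which the arm holds its last target.

## Task

Lay the straightedge flat on the table with one long edge flush against the front face of the datum block (the long face towards the robot), with its end reaching across into the path of the gauge's pointer, and let go of it while the pointer rod is still home. Then take the gauge's handle, pull the sprung rod out until its pointer tip stands right over the edge of the straightedge that touches the block, and finish holding it there against the spring: the program ends with the handle still held. Leave the straightedge lying flush and do not disturb the other loose things.

Things in the scene. Friction and masses are not known exactly. Their poses are not given: they have to be found in the camera images.
- straightedge: Loose aluminium straightedge, 240 (its x) x 30 (its y) x 6 mm, 0.15 to 0.25 kg, symmetrical. In its middle a black lifting rib, 40 mm along x, 14 mm wide across y, top 34 mm above the underside: grip it across y. Origin: centre of the underside; z up. Lies at the start on the open table right of the lamp, at any slant.
- datum_block: Steel block fixed to the table, 40 (x) x 80 (y) x 24 mm high, two bolt heads on top. Stands right of the gauge, squared to it (same yaw), at a varying distance. Its front face looks along its -x to the robot and is the datum. Origin: in the plane of the front face, at table height, mid-length; y along the face, to the left, towards the gauge; z up.
- datum_face (a point): Middle of the datum block's front face, 3 mm above the table; axes as the block's. Flush = straightedge's centre 15 mm in front (-x), its x parallel to the block's y. The pointer passes 177 to 183 mm to the left (block's +y) of this point; the straightedge's centre is best about 80 mm to the left: its end is then under the pointer but clear of rod and handle.
- gauge: Bench extension gauge fixed to the table: 120 mm long, bed 62 mm wide, tube housing 92 mm high. A sprung rod (9 mm thick, axis 70 mm up) comes out of its mouth along the gauge's -x, to the robot. Origin: on the table under the mouth, on the rod's line; x into the housing, y left, z up. Rod home: pointer 30 mm, middle of handle 105 mm in front of the mouth.
- pull_handle (a point): Middle of the black handle at the rod's front end, 70 mm above the table; moves with the rod, axes as the gauge's. Gripping part 42 mm long along x (the pull), 16 mm wide across y, from 51 to 89 mm above the table; a lip at each end is 26 mm wide, 6 mm long and 44 mm high. Grip it across y from above.
- pointer_tip (a point): Pointed lower end of the pointer, a thin wire arm fixed to the rod 75 mm behind the middle of the handle, which goes 45 mm to the right of the rod and then down; the tip is 14 mm above the table and passes 8 mm over the straightedge. Moves with the rod; axes as the gauge's.
- pointer_rod (a joint): Extension of the sprung rod, m: 0 home, up to 0.12; grows as the handle is pulled along the gauge's -x. The spring pulls back with 3.6 N at home plus 60 N per m; let go, the rod runs home. Reaching the datum takes 0.045 to 0.085.
- gooseneck_lamp: Desk lamp fixed between the straightedge's start and the gauge: round base at the back (robot's frame: about x 0.91, y 0.13), solid neck arching forward, up to 0.21 m above the table, with y between -0.04 and 0.12, to the head at about x 0.48, y 0.06, 40 to 80 mm above the table. Carry things over it. Origin: on the table, middle of its footprint.
- cork: Loose bystander, the tapered cork, 26 mm wide, 24 mm high: leave it where it stands. Origin: centre of its underside.
- eraser: Loose bystander, the eraser, 21 x 42 x 13 mm: leave it where it stands. Origin: centre of its underside.
- vial_a: Loose bystander, the small capped vial, 21 mm wide, 52 mm high: leave it where it stands. Origin: centre of its underside.
There are look-alikes about, which are no part of the job. Of the things that look like the datum_block, the middle-sized one is meant.

How it is judged:
By the outcome, as a careful person would: the job done as asked, in the order asked, and still so for the second after the job is handed in, while the arm keeps its last pose, push and grip.
It also fails if it takes over 64 s, if anything falls off the work surface, if the arm or the gripper's body presses on something with over 40 N, if the wrist force passes 120 N, or if a joint passes its speed limit or range.

## Working session

There is one attempt and no reset: what is moved stays moved. The work goes in short steps, Python scripts to look and compute and a shell command to move; the robot and the scene stay as the last step left them, time stands still between calls to the robot, and variables do not carry over. Pictures are saved under pics/ and viewed, and the job is handed in when it is done.

```bash
ls; mkdir -p pics
python3 - <<'E'
from bench import env
import cv2,numpy as np
s=env.observe();print({k:np.round(v,3).tolist() for k,v in s.items()})
for n in("scene","side","wrist"):
    c=env.camera(n);cv2.imwrite(f"pics/{n}0.png",c["color"][:,:,::-1]);np.savez(f"pics/{n}0.npz",**c)
    print(n,(-c["R"].T@c["t"]).round(),c["R"].round(2).tolist())
E
```

```text
pics
{'clock': 0.0, 'qpos': [-0.07, 0.522, -0.036, 1.6, 0.021, 1.021, -0.113], 'joint_velocities': [-0.0, 0.001, -0.001, 0.0, 0.0, 0.001, -0.001], 'tau': [-0.004, -92.711, 1.978, -36.993, 0.018, 0.008, -0.0], 'position': [624.765, -0.04, 303.34], 'orientation': [[-0.001, 1.0, -0.0], [-0.0, -0.0, -1.0], [-1.0, -0.001, 0.0]], 'wrist_force': [-0.295, -0.466, 0.176], 'ft_torque': [0.017, 0.007, 0.023], 'grip_width': 85.884}
scene [   -0. -1090.   765.] [[0.9, -0.44, 0.0], [-0.21, -0.43, -0.88], [0.39, 0.79, -0.48]]
side [567. 879. 706.] [[-1.0, 0.03, -0.02], [0.03, 0.57, -0.82], [-0.02, -0.82, -0.57]]
wrist [626.  75. 374.] [[1.0, -0.0, -0.0], [0.0, -0.96, 0.29], [-0.0, -0.29, -0.96]]
```

View pics/scene0.png

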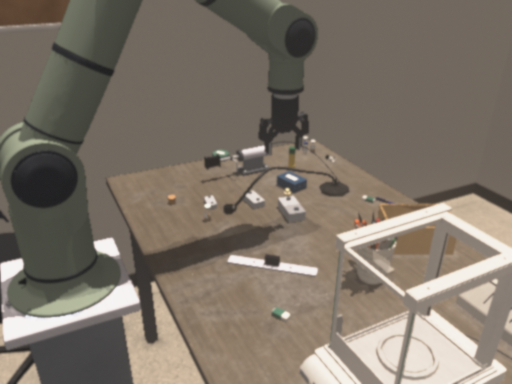

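View pics/side0.png

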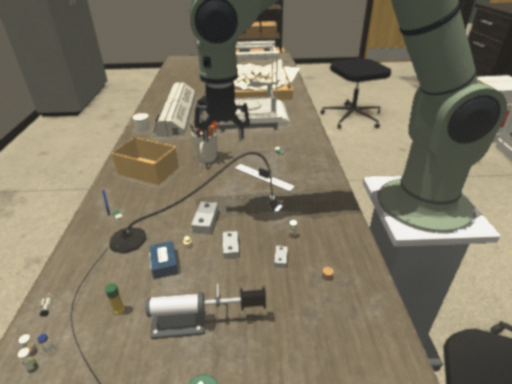

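View pics/wrist0.png

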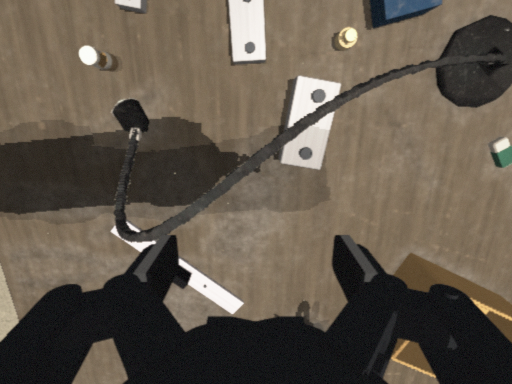

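The side view shows the gauge at (205,305) and three blocks: large (205,217), middle (231,243) and small (281,255). The straightedge is at (265,177), and the lamp head is at about (275,200). Next I'll measure positions.

```bash
cat > h.py <<'E'
import numpy as np,cv2
from bench import env
def cloud(c):
    z=c["z_map"];K=c["K"];v,u=np.mgrid[:z.shape[0],:z.shape[1]]
    P=np.stack([(u-K[0,2])/K[0,0]*z,(v-K[1,2])/K[1,1]*z,z],-1)
    W=(P-c["t"])@c["R"];W[z<=0]=np.nan
    return W
def grab(n,name):
    c=env.camera(n);cv2.imwrite(f"pics/{name}.png",c["color"][:,:,::-1]);np.savez(f"pics/{name}.npz",**c);return c
def load(name): return dict(np.load(f"pics/{name}.npz"))
def proj(c,X):
    p=c["K"]@(c["R"]@np.asarray(X,float)+c["t"]);return p[:2]/p[2]
def ortho(c,x0,x1,y0,y1,zp=0,s=1.0):
    # plane z=zp, image: right=-y (robot's right), up=x ; s px/mm
    w,h=int((y1-y0)*s),int((x1-x0)*s)
    src=np.array([[y1,x1],[y0,x1],[y0,x0],[y1,x0]],float)
    p=np.float32([proj(c,[x,y,zp]) for y,x in src])
    M=cv2.getPerspectiveTransform(p,np.float32([[0,0],[w,0],[w,h],[0,h]]))
    return cv2.warpPerspective(c["color"][:,:,::-1],M,(w,h))
E
python3 - <<'E'
from h import *
for n in("side0","wrist0"):
    c=load(n);W=cloud(c)
    m=np.nan_to_num((W[...,2]>12)&(W[...,2]<130)&(W[...,0]>380)&(W[...,0]<1000)&(abs(W[...,1])<480)).astype(np.uint8)
    k,l,st,ce=cv2.connectedComponentsWithStats(m)
    for i in range(1,k):
        if st[i,4]<25:continue
        P=W[l==i];print(n,ce[i].round(),st[i,4],"min",P.min(0).round(),"max",P.max(0).round(),"med",np.median(P,0).round())
c=load("side0");W=cloud(c)
for u,v in[(205,217),(231,243),(281,255),(265,177),(255,297),(217,295)]:print(u,v,W[v,u].round(1))
c=load("wrist0");W=cloud(c)
for u,v in[(310,120),(248,40),(200,285),(130,115)]:print(u,v,W[v,u].round(1))
E
```

```text
side0 [205. 145.] 579 min [ 669. -351.   12.] max [ 761. -233.  129.] med [ 712. -288.   79.]
side0 [150. 160.] 1766 min [ 814. -347.   12.] max [1000. -143.   94.] med [ 908. -208.   55.]
side0 [270. 191.] 265 min [ 466. -186.   12.] max [522.  87. 129.] med [493.  47.  69.]
side0 [135. 231.] 893 min [720.  85.  12.] max [957. 180. 130.] med [891. 130.  20.]
side0 [204. 216.] 561 min [658.  -3.  12.] max [728. 113.  41.] med [692.  69.  32.]
side0 [293. 228.] 92 min [429. 120.  12.] max [449. 143.  53.] med [439. 137.  28.]
side0 [230. 244.] 344 min [593. 129.  13.] max [635. 212.  30.] med [615. 177.  24.]
side0 [187. 241.] 55 min [726. 147.  13.] max [745. 167.  32.] med [734. 160.  20.]
side0 [162. 258.] 795 min [749. 170.  12.] max [830. 273.  39.] med [788. 234.  35.]
side0 [280. 255.] 207 min [464. 185.  13.] max [501. 250.  23.] med [482. 221.  18.]
side0 [ 79. 301.] 180 min [904. 192.  12.] max [968. 480.  66.] med [954. 374.  55.]
side0 [114. 297.] 334 min [857. 349.  12.] max [882. 375.  85.] med [866. 368.  62.]
side0 [193. 309.] 2559 min [534. 353.  12.] max [784. 437.  
[... 1022 characters left out ...]
80.  35.  15.] med [966.  16.  13.]
wrist0 [449. 285.] 2045 min [ 851. -209.   12.] max [1000. -146.   92.] med [ 895. -168.   49.]
wrist0 [181. 278.] 250 min [ 500. -188.   12.] max [ 522. -164.   37.] med [ 512. -175.   32.]
wrist0 [318. 326.] 50 min [ 717. -256.   36.] max [ 726. -237.   67.] med [ 721. -243.   50.]
wrist0 [410. 356.] 837 min [ 815. -297.   32.] max [ 890. -228.   92.] med [ 856. -280.   81.]
205 217 [689.2  74.3  34.1]
231 243 [612.2 175.1  23.3]
281 255 [480.8 223.3  20.2]
265 177 [ 498.1 -161.5   10. ]
255 297 [555.4 402.3  85.5]
217 295 [636.7 384.9  74.6]
310 120 [667.5  65.4 163.6]
248 40 [616.6 150.4  25.3]
200 285 [ 534.6 -203.7    6.9]
130 115 [489.1  66.7  76.3]
```

Run:
```python
from h import *
c=load("wrist0");a=ortho(c,400,700,-300,0,6,1.5)
b=ortho(load("scene0"),400,700,-300,0,6,1.2)
cv2.imwrite("pics/o1.png",np.hstack([a,cv2.resize(b,(450,450))])[:, :900][:, :800] if 0 else cv2.resize(np.hstack([a,cv2.resize(b,(450,450))]),(800,400)))
# straightedge bright pixels
for n in("wrist0","scene0","side0"):
    c=load(n);W=cloud(c);g=c["color"].min(-1)
    m=(g>150)&(W[...,0]>380)&(W[...,0]<680)&(W[...,1]<-40)&(W[...,1]>-320)&(W[...,2]<20)
    m=m.astype(np.uint8);k,l,st,ce=cv2.connectedComponentsWithStats(m);
    P=W[(m>0)]
    Q=P[:,:2].astype(np.float32)
    r=cv2.minAreaRect(Q);print(n,len(Q),r,np.median(P[:,2]))
    m=(c["color"].max(-1)<60)&(W[...,2]>25)&(W[...,2]<45)&(W[...,0]>450)&(W[...,0]<560)&(W[...,1]<-120)&(W[...,1]>-230)
    Q=W[m][:,:2].astype(np.float32);
    if len(Q)>5:print(" rib",len(Q),cv2.minAreaRect(Q))
```

```text
wrist0 1298 ((502.50665283203125, -176.0380859375), (36.8597297668457, 244.57681274414062), 49.653297424316406) 6.880021437536875
 rib 147 ((509.8768005371094, -176.5838165283203), (12.613840103149414, 21.506357192993164), 51.37940216064453)
scene0 691 ((507.3855895996094, -166.13638305664062), (52.155277252197266, 246.442138671875), 49.596736907958984) 6.747855832918129
side0 363 ((504.6735534667969, -180.54388427734375), (48.756282806396484, 253.95718383789062), 49.60980224609375) 5.372610502756919
 rib 19 ((503.0258483886719, -161.88087463378906), (7.362264633178711, 30.40772819519043), 61.89402389526367)
```

View pics/o1.png

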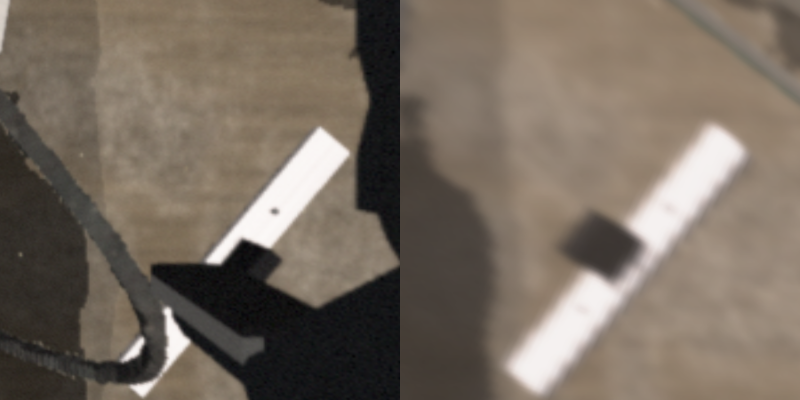

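The straightedge sits at about (504,-172), with its long axis at 139.65°. Before picking it up I'll look at the block and gauge from above with the wrist camera.

```bash
python3 -m crank '0 0 0 -0.5 -0.1 -0.8 100; 0 0 0 -0.5 -0.1 -0.8 100; 0 0 0 0 -0.1 -0.8 100; 0 0 0 0 -0.1 -0.8 100; 0 0 0 0 -0.1 -0.8 100; 0 0 0 0 -0.1 -0.8 100; 0 0 0 0 -0.1 -0.8 100; 0 0 0 0 0 0 100'
python3 - <<'E'
from h import *
c=grab("wrist","w1");s=env.observe();print(s["position"],s["clock"])
cv2.imwrite("pics/o2.png",ortho(c,460,800,60,460,24,1.5))
E
```

```text
clock: 0.82
position: [595.3, 230.9, 342.9]
orientation: [[-0.005, 1.0, -0.007], [-0.001, -0.007, -1.0], [-1.0, -0.005, 0.001]]
wrist_force: [-0.4, 1.2, -0.0]
grip_width: 85.8
[596.00583916 227.7836119  342.88114609] 0.8667
```

View pics/w1.png

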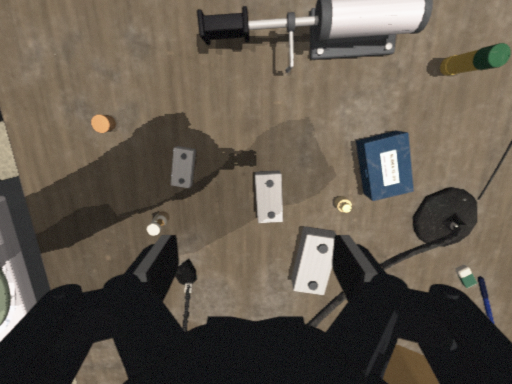

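View pics/o2.png

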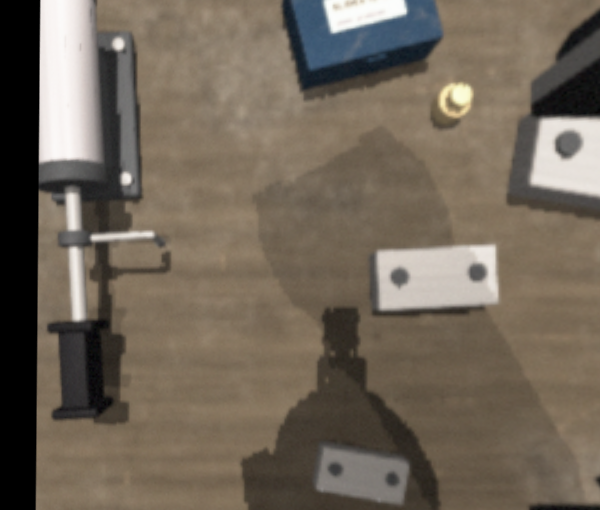

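The wrist view shows the handle at (222,25), the pointer tip at (291,70) and the middle block at (268,197). I'll fit those next.

Run:
```python
from h import *
c=load("w1");W=cloud(c)
X,Y,Z=W[...,0],W[...,1],W[...,2];g=c["color"].min(-1)
m=(X>580)&(X<650)&(Y>115)&(Y<225)&(Z>18)&(Z<29)
P=W[m];print("block",len(P),np.median(P[:,2]),cv2.minAreaRect(P[:,:2].astype(np.float32)))
# color ortho approach
o=ortho(c,560,660,100,240,24,6);gr=cv2.cvtColor(o,cv2.COLOR_BGR2GRAY)
_,t=cv2.threshold(gr,0,255,cv2.THRESH_OTSU);cn=max(cv2.findContours(t,0,1)[0],key=cv2.contourArea)
r=cv2.minAreaRect(cn);b=cv2.boxPoints(r);print("color",[(round(660-v/6,1),round(240-u/6,1)) for u,v in b],r[1][0]/6,r[1][1]/6,r[2])
d=[]
m=(X>500)&(X<650)&(Y>350)&(Y<440)&(Z>82)&(Z<100)
P=W[m];print("handle top",len(P),np.median(P[:,2]),cv2.minAreaRect(P[:,:2].astype(np.float32)),P.min(0),P.max(0))
m=(X>580)&(X<640)&(Y>380)&(Y<420)&(Z>55)&(Z<90);P=W[m];print("rod",len(P),np.polyfit(P[:,0],P[:,1],1),np.median(P,0))
for u,v in[(291,70),(290,68),(292,50),(291,20)]:print(u,v,W[v,u].round(1),g[v,u])
m=(X>640)&(X<800)&(Y>360)&(Y<450)&(Z>80)&(Z<100);P=W[m]
print("tube",len(P),P.min(0),P.max(0))
m=(X>400)&(X<520)&(Y>160)&(Y<270)&(Z>8)&(Z<30);P=W[m];print("small",cv2.minAreaRect(P[:,:2].astype(np.float32)))
```

```text
block 1221 24.729873015682575 ((614.5008544921875, 168.8461151123047), (39.95705795288086, 80.03285217285156), 3.1333086490631104)
color [(np.float32(634.1), np.float32(209.5)), (np.float32(638.2), np.float32(129.2)), (np.float32(597.9), np.float32(127.1)), (np.float32(593.7), np.float32(207.4))] 40.39574432373047 80.43482971191406 87.0262680053711
handle top 1046 89.79933836505288 ((560.2510986328125, 392.99237060546875), (54.05760192871094, 26.352174758911133), 2.901782274246216) [532.96082208 378.63366659  82.02858978] [587.73780993 407.2770836   94.59603973]
rod 626 [8.11172177e-02 3.43964068e+02] [615.80638202 394.2862051   74.63638895]
291 70 [646.4 355.8   1. ] 85
290 68 [637.4 350.3  65. ] 71
292 50 [638.5 368.9  70.4] 199
291 20 [635.2 396.9  80.2] 112
tube 3448 [664.11045625 378.97873688  80.00172444] [782.79136457 415.40270412  94.11800922]
small ((480.8230285644531, 216.95143127441406), (59.98591232299805, 30.066566467285156), 79.86280059814453)
```

```bash
cat >> h.py <<'E'
from scipy.spatial.transform import Rotation as Ro
def plan(xyz,yaw,n,op):
    """yaw = world angle (deg) of tool y; tool kept pointing down"""
    s=env.observe();R=np.array(s["orientation"]);p=np.array(s["position"])
    a=np.radians(yaw);y=np.array([np.cos(a),np.sin(a),0]);x=np.array([0,0,-1.]);T=np.stack([x,y,np.cross(x,y)],1)
    rv=Ro.from_matrix(R.T@T).as_rotvec();d=(np.array(xyz)-p)/n
    print("pos",p.round(1),"rotvec units",(np.degrees(rv)/5).round(2),"F",np.round(s["wrist_force"],1),"w",round(float(s["grip_width"]),1),"t",round(float(s["clock"]),2))
    out=[]
    for i in range(n):
        Ri=R@Ro.from_rotvec(rv*i/n).as_matrix()
        out.append(" ".join(f"{v:.2f}" for v in np.r_[np.degrees(rv)/n/5,Ri.T@d/40])+f" {op}")
    print("; ".join(out))
E
python3 -c "
from h import *
plan([504,-172,300],49.65,12,100)"
```

```text
pos [596.  227.8 342.9] rotvec units [-1.003e+01  1.000e-02  6.000e-02] F [ 0.6 -0.1 -0.6] w 85.0 t 0.87
-0.84 0.00 0.01 0.09 -0.18 0.83 100; -0.84 0.00 0.01 0.09 -0.24 0.82 100; -0.84 0.00 0.01 0.09 -0.30 0.80 100; -0.84 0.00 0.01 0.09 -0.36 0.77 100; -0.84 0.00 0.01 0.09 -0.42 0.75 100; -0.84 0.00 0.01 0.09 -0.47 0.71 100; -0.84 0.00 0.01 0.09 -0.52 0.68 100; -0.84 0.00 0.01 0.09 -0.57 0.64 100; -0.84 0.00 0.01 0.09 -0.61 0.59 100; -0.84 0.00 0.01 0.09 -0.66 0.55 100; -0.84 0.00 0.01 0.09 -0.69 0.50 100; -0.84 0.00 0.01 0.09 -0.73 0.45 100
```

```bash
python3 -m crank '-0.84 0 0 0 -0.18 0.83 100; -0.84 0 0 0 -0.24 0.82 100; -0.84 0 0 0 -0.3 0.8 100; -0.84 0 0 0 -0.36 0.77 100; -0.84 0 0 0 -0.42 0.75 100; -0.84 0 0 0 -0.47 0.71 100; -0.84 0 0 0 -0.52 0.68 100; -0.84 0 0 0 -0.57 0.64 100' |head -2;  python3 -m crank '-0.84 0 0 0.09 -0.61 0.59 100; -0.84 0 0 0.09 -0.66 0.55 100; -0.84 0 0 0.09 -0.69 0.5 100; -0.84 0 0 0.09 -0.73 0.45 100; 0 0 0 0 0 0 100; 0 0 0 0 0 0 100';python3 - <<'E'
from h import *
c=grab("wrist","w2");W=cloud(c)
X,Y,Z=W[...,0],W[...,1],W[...,2];g=c["color"].min(-1)
m=((X>380)&(X<640)&(Y>-300)&(Y<-50)&(Z>2)&(Z<10)&(g>140))
P=W[m];r=cv2.minAreaRect(P[:,:2].astype(np.float32));print(len(P),r,np.median(P[:,2]))
m=((X>450)&(X<550)&(Y>-230)&(Y<-120)&(Z>27)&(Z<40)&(g<90))
P=W[m];print("rib",len(P),cv2.minAreaRect(P[:,:2].astype(np.float32)),np.median(P[:,2]))
plan([504,-172,200],49.65,3,100)
E
```

```text
clock: 1.53
position: [534.3, -47.3, 341.0]
clock: 2.03
position: [500.8, -202.0, 326.9]
orientation: [[-0.01, 0.615, 0.788], [-0.008, 0.788, -0.616], [-1.0, -0.012, -0.003]]
wrist_force: [-0.2, 1.2, -0.0]
grip_width: 85.3
2627 ((503.9381408691406, -172.67160034179688), (31.202791213989258, 241.25259399414062), 49.725738525390625) 6.6067730486054
rib 280 ((502.47412109375, -172.6693115234375), (13.78964614868164, 37.28339385986328), 52.04352951049805) 34.54810628390986
pos [ 500.6 -202.3  326.9] rotvec units [ 0.47 -0.03  0.15] F [-0.3 -2.5 -0.1] w 85.5 t 2.08
0.16 -0.01 0.05 1.05 0.23 -0.13 100; 0.16 -0.01 0.05 1.06 0.22 -0.13 100; 0.16 -0.01 0.05 1.06 0.22 -0.14 100
```

View pics/w2.png

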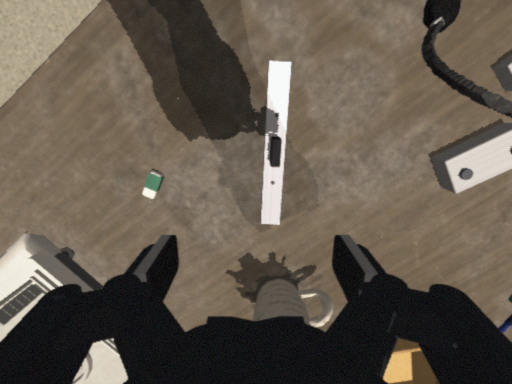

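```bash
python3 -m crank '0.16 0 0.05 0.9 0.23 -0.15 60; 0.16 0 0.05 0.9 0.2 -0.13 60; 0.16 0 0.05 0.9 0.2 -0.13 60; 0 0 0 0.9 0 0 60; 0 0 0 0.9 0 0 60; 0 0 0 0 0 0 60; 0 0 0 0 0 0 60'; python3 -c "
from h import *
plan([503.9,-172.7,84],49.7,4,50)"
```

```text
clock: 2.67
position: [505.3, -168.5, 143.4]
orientation: [[0.005, 0.652, 0.758], [0.001, 0.758, -0.652], [-1.0, 0.004, 0.003]]
wrist_force: [1.0, -0.2, 0.9]
grip_width: 51.0
pos [ 505.3 -168.5  143.4] rotvec units [-0.08  0.04 -0.05] F [ 1.  -0.2  0.9] w 51.0 t 2.67
-0.02 0.01 -0.01 0.37 -0.03 0.01 50; -0.02 0.01 -0.01 0.37 -0.03 0.01 50; -0.02 0.01 -0.01 0.37 -0.03 0.01 50; -0.02 0.01 -0.01 0.37 -0.03 0.01 50
```

```bash
python3 -m crank '-0.02 0.01 -0.01 0.37 -0.03 0.01 60; -0.02 0.01 -0.01 0.37 -0.03 0.01 60; -0.02 0.01 -0.01 0.37 -0.03 0.01 60; -0.02 0.01 -0.01 0.35 -0.03 0.01 60; 0 0 0 0 0 0 60; 0 0 0 0 0 0 60' 40; python3 -c "
from h import *
grab('wrist','w3')
plan([503.9,-172.7,84],49.7,2,50)"
```

```text
clock: 3.17
position: [509.3, -173.2, 94.2]
orientation: [[0.012, 0.647, 0.763], [-0.003, 0.763, -0.647], [-1.0, 0.005, 0.011]]
wrist_force: [0.5, -0.5, 0.5]
grip_width: 51.1
pos [ 509.3 -173.2   94.3] rotvec units [ 0.    0.12 -0.06] F [0.3 0.2 0.2] w 51.4 t 3.22
0.00 0.06 -0.03 0.13 -0.04 -0.06 50; 0.00 0.06 -0.03 0.13 -0.04 -0.06 50
```

View pics/w3.png

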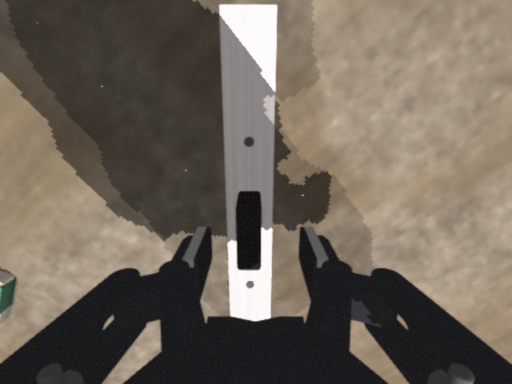

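The fingers straddle the rib at (249,230). I'll apply the small correction, then close.

```bash
python3 -m crank '0 0.06 -0.03 0.13 -0.05 -0.07 50; 0 0.06 -0.03 0.13 -0.05 -0.06 50; 0 0 0 0 0 0 30; 0 0 0 0 0 0 0; 0 0 0 0 0 0 0; 0 0 0 0 0 0 0; 0 0 0 0 0 0 0; 0 0 0 0 0 0 0' 60; python3 -c "
from h import *
plan([503.9,-172.7,84],49.7,2,50)"
```

```text
clock: 3.88
position: [503.2, -173.2, 86.2]
orientation: [[0.002, 0.647, 0.762], [-0.001, 0.762, -0.647], [-1.0, 0.001, 0.002]]
wrist_force: [0.3, -0.4, -2.3]
grip_width: 12.4
pos [ 503.2 -173.2   86.2] rotvec units [-0.    0.03 -0.01] F [ 0.3 -0.4 -2.3] w 12.4 t 3.88
-0.00 0.01 -0.01 0.03 0.01 0.00 50; -0.00 0.01 -0.01 0.03 0.01 0.00 50
```

```bash
python3 -m crank '0 0 0 -0.3 0 0 0; 0 0 0 -0.8 0 0 0; 0 0 0 -0.95 0 0 0; 0 0 0 -0.95 0 0 0; 0 0 0 -0.95 0 0 0; 0 0 0 -0.95 0 0 0; 0 0 0 -0.95 0 0 0; 0 0 0 -0.95 0 0 0'; python3 -c "
from h import *
plan([568,246,360],3,13,0)"
```

```text
clock: 4.55
position: [498.2, -171.2, 368.5]
orientation: [[-0.01, 0.645, 0.764], [0.003, 0.764, -0.645], [-1.0, -0.004, -0.01]]
wrist_force: [1.3, -0.4, -2.1]
grip_width: 12.5
pos [ 498.2 -171.2  368.5] rotvec units [ 9.36 -0.09  0.09] F [ 1.3 -0.4 -2.1] w 12.5 t 4.55
0.72 -0.01 0.01 0.02 0.70 -0.42 0; 0.72 -0.01 0.01 0.02 0.67 -0.46 0; 0.72 -0.01 0.01 0.02 0.64 -0.50 0; 0.72 -0.01 0.01 0.02 0.61 -0.54 0; 0.72 -0.01 0.01 0.02 0.57 -0.58 0; 0.72 -0.01 0.01 0.02 0.54 -0.61 0; 0.72 -0.01 0.01 0.02 0.50 -0.64 0; 0.72 -0.01 0.01 0.02 0.46 -0.67 0; 0.72 -0.01 0.01 0.02 0.41 -0.70 0; 0.72 -0.01 0.01 0.02 0.37 -0.73 0; 0.72 -0.01 0.01 0.02 0.32 -0.75 0; 0.72 -0.01 0.01 0.02 0.27 -0.77 0; 0.72 -0.01 0.01 0.02 0.23 -0.78 0
```

```bash
python3 -m crank '0.72 0 0 0 0.7 -0.42 0; 0.72 0 0 0 0.67 -0.46 0; 0.72 0 0 0 0.64 -0.5 0; 0.72 0 0 0 0.61 -0.54 0; 0.72 0 0 0 0.57 -0.58 0; 0.72 0 0 0 0.54 -0.61 0; 0.72 0 0 0 0.5 -0.64 0; 0.72 0 0 0 0.46 -0.67 0'|head -2; python3 -m crank '0.72 0 0 0 0.41 -0.7 0; 0.72 0 0 0 0.37 -0.73 0; 0.72 0 0 0 0.32 -0.75 0; 0.72 0 0 0 0.27 -0.77 0; 0.5 0 0 0 0.1 -0.5 0; 0 0 0 0 0 0 0; 0 0 0 0 0 0 0';python3 -c "
from h import *
grab('wrist','w4')
plan([567,246,120],3,7,0)"
```

```text
clock: 5.22
position: [542.4, 87.4, 387.6]
clock: 5.8
position: [566.8, 250.7, 393.4]
orientation: [[0.01, 1.0, 0.028], [0.001, 0.028, -1.0], [-1.0, 0.01, -0.001]]
wrist_force: [-0.3, -0.4, -1.7]
grip_width: 12.7
pos [566.7 250.7 393.5] rotvec units [-0.28 -0.01 -0.12] F [-0.3  0.7 -2. ] w 12.5 t 5.85
-0.04 -0.00 -0.02 0.98 -0.01 0.02 0; -0.04 -0.00 -0.02 0.98 -0.01 0.02 0; -0.04 -0.00 -0.02 0.98 -0.01 0.02 0; -0.04 -0.00 -0.02 0.98 -0.01 0.02 0; -0.04 -0.00 -0.02 0.98 -0.00 0.02 0; -0.04 -0.00 -0.02 0.98 -0.00 0.02 0; -0.04 -0.00 -0.02 0.98 -0.00 0.02 0
```

View pics/w4.png

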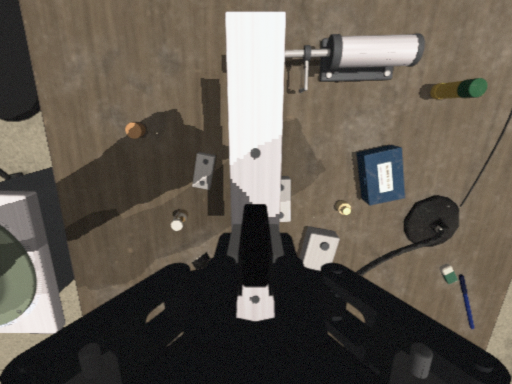

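```bash
python3 -m crank '-0.04 0 -0.02 0.95 -0.01 0.03 0; -0.04 0 -0.02 0.95 -0.01 0.03 0; -0.04 0 -0.02 0.95 -0.01 0.03 0; -0.04 0 -0.02 0.95 0 0.02 0; -0.04 0 -0.02 0.95 0 0.02 0; -0.04 0 -0.02 0.95 0 0.02 0; 0 0 0 0 0 0 0; 0 0 0 0 0 0 0';python3 -c "
from h import *
c=grab('wrist','w5');W=cloud(c);X,Y,Z=W[...,0],W[...,1],W[...,2];g=c['color'].min(-1)
zs=env.observe()['position'][2]-86.2+6
m=(abs(Z-zs)<6)&(X>520)&(X<620)&(Y>100)&(Y<390)&(g>90)
print(zs,cv2.minAreaRect(W[m][:,:2].astype(np.float32)),np.median(Z[m]))
plan([568,245,92],3,4,0)"
```

```text
clock: 6.52
position: [569.4, 236.4, 165.6]
orientation: [[0.008, 0.999, 0.046], [0.003, 0.046, -0.999], [-1.0, 0.008, -0.002]]
wrist_force: [0.6, 0.3, -0.5]
grip_width: 12.8
85.51808187293862 ((569.0950317382812, 262.3236083984375), (30.21429443359375, 188.60704040527344), 2.6570942401885986) 86.4067792810967
pos [569.3 236.2 165.7] rotvec units [-0.08 -0.02 -0.09] F [-0.6 -0.1 -2.6] w 12.5 t 6.57
-0.02 -0.01 -0.02 0.46 -0.01 -0.05 0; -0.02 -0.01 -0.02 0.46 -0.01 -0.05 0; -0.02 -0.01 -0.02 0.46 -0.01 -0.05 0; -0.02 -0.01 -0.02 0.46 -0.01 -0.06 0
```

View pics/w5.png

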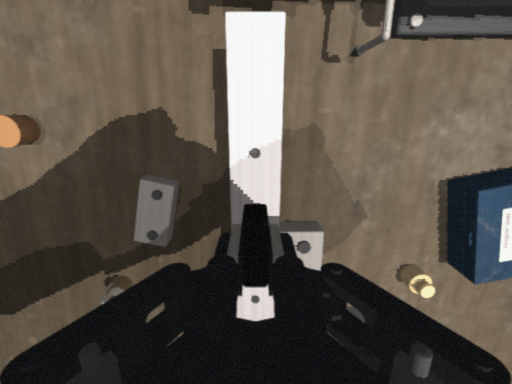

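```bash
python3 -m crank '-0.02 0 -0.02 0.46 -0.01 -0.05 0; -0.02 0 -0.02 0.46 -0.01 -0.05 0; -0.02 0 -0.02 0.46 -0.01 -0.05 0; -0.02 0 -0.02 0.42 -0.01 -0.05 0; 0 0 0 0 0 0 0; 0 0 0 0 0 0 0; 0 0 0 0 0 0 0';python3 -c "
from h import *
plan([573,245.5,88.5],3,2,0)"
```

```text
clock: 7.15
position: [574.8, 245.6, 108.5]
orientation: [[0.018, 0.999, 0.05], [0.01, 0.049, -0.999], [-1.0, 0.019, -0.009]]
wrist_force: [-5.0, -0.1, -3.9]
grip_width: 12.5
pos [574.8 245.6 108.5] rotvec units [-0.03 -0.1  -0.22] F [-5.  -0.1 -3.9] w 12.5 t 7.15
-0.02 -0.05 -0.11 0.25 -0.03 0.00 0; -0.02 -0.05 -0.11 0.25 -0.03 0.00 0
```

```bash
python3 -m crank '0 0 0 0 0 0 0; 0 0 0 0 0 0 0';python3 -c "
from h import *
c=grab('wrist','w6');c=grab('side','s6');cv2.imwrite('pics/s6c.png',cv2.resize(c['color'][200:360,150:350,::-1],None,fx=4,fy=3.7,interpolation=2))
plan([573,245.5,88.5],3,2,0)"
```

```text
clock: 7.32
position: [575.1, 245.6, 110.7]
orientation: [[0.019, 0.999, 0.049], [0.01, 0.049, -0.999], [-1.0, 0.02, -0.009]]
wrist_force: [-0.1, -0.1, -1.8]
grip_width: 12.6
pos [575.5 245.7 110.7] rotvec units [-0.04 -0.11 -0.24] F [-0.3  1.  -1.3] w 12.8 t 7.42
-0.02 -0.05 -0.12 0.28 -0.04 0.00 0; -0.02 -0.05 -0.12 0.28 -0.03 0.00 0
```

View pics/s6c.png

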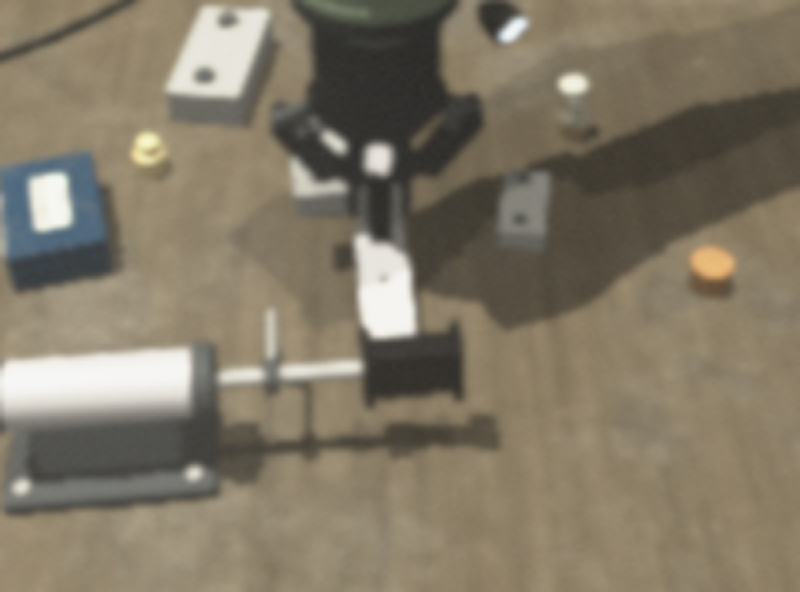

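View pics/w6.png

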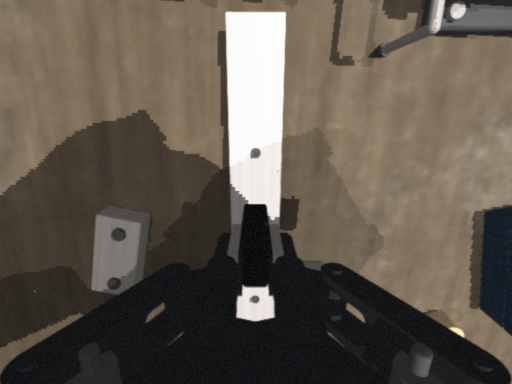

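```bash
python3 -m crank '-0.04 -0.11 -0.24 0 -0.2 0 0; 0 0 0 0 0 0 0; 0 0 0 0 0 0 0; 0 0 0 0 0 0 0';python3 -c "
from h import *
plan([571,245.5,89],3,2,0)"
```

```text
clock: 7.75
position: [567.6, 245.5, 111.8]
orientation: [[0.0, 0.999, 0.053], [-0.0, 0.053, -0.999], [-1.0, 0.0, 0.0]]
wrist_force: [0.1, -0.5, -1.8]
grip_width: 12.6
pos [567.6 245.5 111.8] rotvec units [ 0.01  0.01 -0.  ] F [ 0.1 -0.5 -1.8] w 12.6 t 7.75
0.00 0.00 -0.00 0.28 0.04 0.00 0; 0.00 0.00 -0.00 0.28 0.04 0.00 0
```

```bash
python3 -m crank '0 0 0 0.28 0.02 0 0; 0 0 0 0.28 0 0 0; 0 0 0 0 0 0 0; 0 0 0 0 0 0 0; 0 0 0 0 0 0 0';python3 -c "
from h import *
plan([571,245.5,87],3,2,0)"
```

```text
clock: 8.17
position: [568.5, 245.3, 86.0]
orientation: [[-0.0, 0.999, 0.053], [-0.001, 0.053, -0.999], [-1.0, -0.0, 0.001]]
wrist_force: [-3.7, -1.4, 9.2]
grip_width: 12.7
pos [568.5 245.3  86. ] rotvec units [0.01 0.01 0.  ] F [-3.7 -1.4  9.2] w 12.7 t 8.17
0.00 0.01 0.00 -0.01 0.03 -0.00 0; 0.00 0.01 0.00 -0.01 0.03 -0.00 0
```

```bash
python3 -m crank '0 0 0 -0.03 0.08 0 0; 0 0 0 0 0.08 0 0; 0 0 0 0 0.06 0 0; 0 0 0 0 0 0 0; 0 0 0 0 0 0 0';python3 -c "
from h import *
plan([576,245.5,87],3,2,0)"
```

```text
clock: 8.58
position: [576.4, 246.0, 87.1]
orientation: [[-0.005, 0.999, 0.053], [-0.002, 0.053, -0.999], [-1.0, -0.005, 0.002]]
wrist_force: [-0.9, -0.4, -1.8]
grip_width: 12.8
pos [576.4 246.   87.1] rotvec units [0.01 0.02 0.05] F [-0.9 -0.4 -1.8] w 12.8 t 8.58
0.00 0.01 0.03 0.00 -0.01 0.01 0; 0.00 0.01 0.03 0.00 -0.01 0.01 0
```

Still free of the block. I'll creep forward until contact.

```bash
python3 -m crank '0 0 0.05 0 0.03 0 0; 0 0 0 0 0 0 0; 0 0 0 0 0 0 0'; python3 -m crank '0 0 0 0 0.03 0 0; 0 0 0 0 0 0 0; 0 0 0 0 0 0 0'
```

```text
clock: 8.83
position: [576.4, 246.1, 86.8]
orientation: [[-0.004, 0.999, 0.053], [-0.002, 0.052, -0.999], [-1.0, -0.004, 0.002]]
wrist_force: [-2.0, 0.4, -1.1]
grip_width: 12.5
clock: 9.08
position: [576.7, 246.2, 86.7]
orientation: [[-0.006, 0.999, 0.052], [-0.003, 0.052, -0.999], [-1.0, -0.006, 0.002]]
wrist_force: [-2.5, -0.8, -0.1]
grip_width: 12.3
```

```bash
python3 -m crank '0 0 0 0 0.08 0 0; 0 0 0 0 0 0 0; 0 0 0 0 0 0 0'; python3 -m crank '0 0 0 0 0.1 0 0; 0 0 0 0 0.1 0 0; 0 0 0 0 0.1 0 0'
```

```text
clock: 9.33
position: [577.2, 246.4, 86.3]
orientation: [[-0.013, 0.999, 0.052], [-0.005, 0.052, -0.999], [-1.0, -0.013, 0.004]]
wrist_force: [-2.6, 0.1, 0.5]
grip_width: 12.6
clock: 9.58
position: [579.9, 247.0, 86.4]
orientation: [[-0.034, 0.998, 0.052], [-0.011, 0.052, -0.999], [-0.999, -0.034, 0.009]]
wrist_force: [-31.8, -3.5, 28.6]
grip_width: 13.2
```

```bash
python3 -m crank '0 0.1 0.35 0.02 -0.09 0 0; 0 0 0 0 0 0 0; 0 0 0 0 0 0 0'; python3 -c "
from h import *
plan([576.5,246,86.2],3,1,0)"
```

```text
clock: 9.83
position: [576.4, 246.7, 86.7]
orientation: [[-0.004, 0.999, 0.052], [-0.0, 0.052, -0.999], [-1.0, -0.004, 0.0]]
wrist_force: [-1.3, 0.9, -1.7]
grip_width: 12.6
pos [576.4 246.7  86.7] rotvec units [-0.01  0.    0.04] F [-1.3  0.9 -1.7] w 12.6 t 9.83
-0.01 0.00 0.04 0.01 0.00 0.02 0
```

```bash
python3 -m crank '0 0 0.1 0.02 0.04 0 0; 0 0 0.08 0.01 0.04 0 0; 0 0 0 0 0 0 0'; python3 -c "
from h import *
plan([576.5,246,86.2],3,1,0)"
```

```text
clock: 10.08
position: [576.0, 246.8, 86.1]
orientation: [[0.003, 0.999, 0.051], [-0.002, 0.051, -0.999], [-1.0, 0.003, 0.003]]
wrist_force: [-2.9, -1.2, -1.6]
grip_width: 12.9
pos [576.  246.8  86.1] rotvec units [-0.02  0.03 -0.03] F [-2.9 -1.2 -1.6] w 12.9 t 10.08
-0.02 0.03 -0.03 -0.00 0.01 0.02 0
```

```bash
python3 -m crank '0 0 -0.03 0.01 0.04 0 0; 0 0 0 0 0 0 20; 0 0 0 0 0 0 30; 0 0 0 0 0 0 50; 0 0 0 0 0 0 60; 0 0 0 0 0 0 60'; python3 -m crank '0 0 0 -0.3 0 0 60; 0 0 0 -0.9 0 0 60; 0 0 0 -0.9 0 0 60; 0 0 0 -0.9 0 0 60; 0 0 0 -0.9 0 0 60; 0 0 0 -0.3 0 0.8 60; 0 0 0 0 0 0.8 60; 0 0 0 0 0 0 60'
python3 - <<'E'
from h import *
c=grab("wrist","w7");W=cloud(c)
X,Y,Z=W[...,0],W[...,1],W[...,2];g=c["color"].min(-1)
m=(X>540)&(X<600)&(Y>110)&(Y<390)&(Z>3.5)&(Z<10)&(g>100);P=W[m];print(cv2.minAreaRect(P[:,:2].astype(np.float32)),np.median(P[:,2]))
cv2.imwrite("pics/o7.png",ortho(c,540,660,110,380,6,2.9))
E
```

```text
clock: 10.58
position: [579.3, 247.4, 86.7]
orientation: [[0.001, 0.999, 0.051], [-0.002, 0.051, -0.999], [-1.0, 0.001, 0.002]]
wrist_force: [0.6, 0.0, 0.8]
grip_width: 50.9
clock: 11.25
position: [582.0, 183.3, 268.7]
orientation: [[0.004, 0.998, 0.055], [-0.001, 0.055, -0.998], [-1.0, 0.004, 0.002]]
wrist_force: [1.1, -0.5, 0.0]
grip_width: 51.4
((575.811767578125, 246.7791748046875), (30.021432876586914, 239.42453002929688), 2.527271032333374) 6.629134406773807
```

View pics/w7.png

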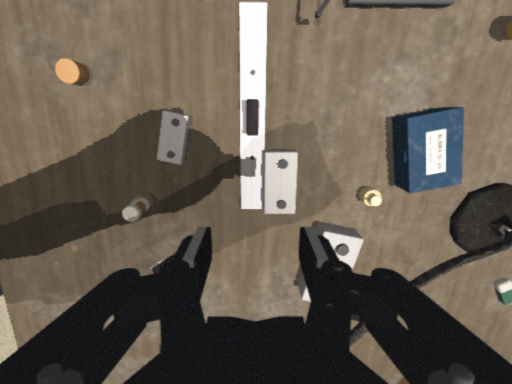

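View pics/o7.png

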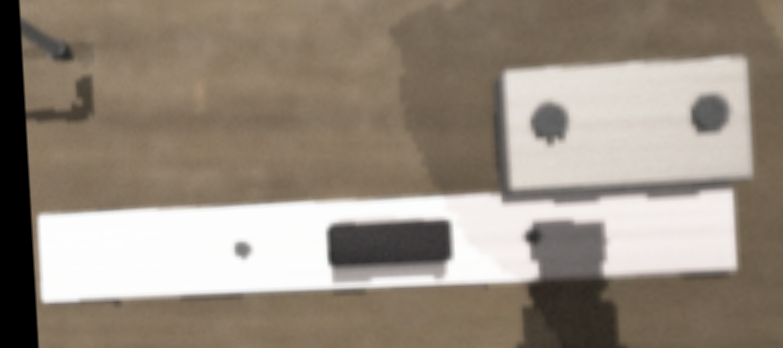

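```bash
cat >> h.py <<'E'
def rect(c,box,zp,s=8,thr=None,mask=None):
    x0,x1,y0,y1=box
    o=ortho(c,x0,x1,y0,y1,zp,s);gr=cv2.cvtColor(o,cv2.COLOR_BGR2GRAY)
    return o,gr
def edge_line(c,ys,x0,x1,zp,sign,s=8):
    """for each y in ys, find strongest gradient along x between x0..x1 (sign:+1 bright->dark with x, -1 dark->bright)"""
    o=ortho(c,x0,x1,min(ys)-2,max(ys)+2,zp,s);gr=cv2.GaussianBlur(cv2.cvtColor(o,cv2.COLOR_BGR2GRAY).astype(float),(0,0),4)
    pts=[]
    for y in ys:
        col=gr[:,int((max(ys)+2-y)*s)];d=np.diff(col)*sign  # row grows as x falls
        i=np.argmax(d);pts.append((x1-(i+.5)/s,y))
    p=np.array(pts);f=np.polyfit(p[:,1],p[:,0],1)
    for _ in range(3):
        r=abs(p[:,0]-np.polyval(f,p[:,1]));k=r<max(.4,2*np.median(r));f=np.polyfit(p[k,1],p[k,0],1)
    return f,k.sum(),len(p)
E
python3 - <<'E'
from h import *
c=load("w7")
for nm,ys,a,b,z,s in[("se back",np.arange(225,360,2),570,605,6,1),("se front",np.arange(225,360,2),550,575,6,-1),("se front r",np.arange(135,205,2),560,580,6,-1),("blk front top",np.arange(135,205,2),585,603,24,-1),("blk back top",np.arange(135,205,2),625,650,24,1)]:
    f,k,n=edge_line(c,ys,a,b,z,s);print(nm,"x@170 %.2f x@250 %.2f x@352 %.2f yaw %.2f"%(*np.polyval(f,[170,250,352]),-np.degrees(np.arctan(f[0]))),k,n)
E
```

```text
se back x@170 595.30 x@250 591.67 x@352 587.05 yaw 2.60 68 68
se front x@170 564.23 x@250 561.00 x@352 556.89 yaw 2.31 64 68
se front r x@170 564.80 x@250 560.25 x@352 554.45 yaw 3.26 32 35
blk front top x@170 595.76 x@250 591.33 x@352 585.68 yaw 3.17 35 35
blk back top x@170 635.27 x@250 630.70 x@352 624.86 yaw 3.27 35 35
```

The straightedge yaw is about 2.5° against the block's 3.2°, which leaves a gap of about 0.8 mm at the block's right corner. I'll nudge its front edge opposite the block's middle with shut fingers.

```bash
python3 -c "
from h import *
plan([530,164,120],3.2,5,0)"
```

```text
pos [581.8 186.  268.8] rotvec units [ 0.   -0.   -0.05] F [0.7 1.2 0.7] w 51.1 t 11.3
0.00 -0.00 -0.01 0.74 -0.27 0.10 0; 0.00 -0.00 -0.01 0.74 -0.27 0.10 0; 0.00 -0.00 -0.01 0.74 -0.27 0.10 0; 0.00 -0.00 -0.01 0.74 -0.27 0.10 0; 0.00 -0.00 -0.01 0.74 -0.27 0.10 0
```

```bash
python3 -m crank '0 0 -0.01 0.1 -0.5 0.1 0; 0 0 -0.01 0.6 -0.5 0.1 0; 0 0 -0.01 0.74 -0.3 0.1 0; 0 0 -0.01 0.74 -0.04 0.1 0; 0 0 -0.01 0.74 0 0.1 0; 0 0 0 0.4 0 0 0; 0 0 0 0 0 0 0; 0 0 0 0 0 0 0'; python3 -c "
from h import *
plan([530,166,77],3.2,3,0)"
```

```text
clock: 11.97
position: [528.2, 166.6, 136.4]
orientation: [[0.006, 0.998, 0.058], [0.005, 0.058, -0.998], [-1.0, 0.007, -0.005]]
wrist_force: [0.4, -0.2, 0.7]
grip_width: 0.2
pos [528.2 166.6 136.4] rotvec units [ 0.02 -0.05 -0.08] F [ 0.4 -0.2  0.7] w 0.2 t 11.97
0.01 -0.02 -0.03 0.50 0.01 0.01 0; 0.01 -0.02 -0.03 0.50 0.01 0.01 0; 0.01 -0.02 -0.03 0.50 0.01 0.01 0
```

```bash
python3 -m crank '0 -0.02 -0.03 0.5 0 0 0; 0 -0.02 -0.03 0.5 0 0 0; 0 0 -0.02 0.4 0 0 0; 0 0 0 0 0 0 0; 0 0 0 0 0 0 0'; python3 -c "
from h import *
plan([530,166,76],3.2,1,0)"
```

```text
clock: 12.38
position: [531.8, 170.3, 85.6]
orientation: [[0.007, 0.998, 0.059], [0.005, 0.059, -0.998], [-1.0, 0.007, -0.004]]
wrist_force: [0.9, 0.1, 0.2]
grip_width: 0.3
pos [531.8 170.3  85.6] rotvec units [ 0.04 -0.05 -0.08] F [0.9 0.1 0.2] w 0.3 t 12.38
0.04 -0.05 -0.08 0.24 -0.05 0.10 0
```

```bash
python3 -m crank '0.04 -0.05 -0.08 0.22 -0.05 0.12 0; 0 0 0 0 0 0 0; 0 0 0 0 0 0 0'; python3 -c "
from h import *
c=grab('side','s8');cv2.imwrite('pics/s8c.png',cv2.resize(c['color'][200:350,170:350,::-1],None,fx=4,fy=4,interpolation=2))
plan([540,166,76],3.2,1,0)"
```

```text
clock: 12.63
position: [531.5, 165.9, 79.8]
orientation: [[0.004, 0.998, 0.055], [0.001, 0.055, -0.998], [-1.0, 0.004, -0.001]]
wrist_force: [0.7, 0.6, 0.1]
grip_width: -0.2
pos [531.4 165.7  79.7] rotvec units [-0.01 -0.01 -0.04] F [ 0.6 -0.2  0.4] w 0.2 t 12.68
-0.01 -0.01 -0.04 0.09 0.21 0.00 0
```

View pics/s8c.png

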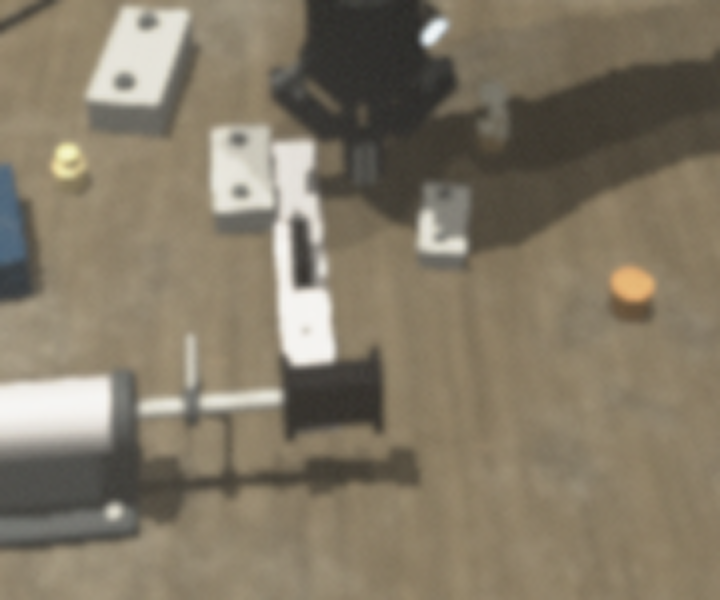

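```bash
python3 -m crank '0 0 -0.03 0.11 0 0 0; 0 0 0 0 0.12 0 0; 0 0 0 0 0.12 0 0; 0 0 0 0 0 0 0; 0 0 0 0 0 0 0'; python3 -c "
from h import *
plan([550,166,76],3.2,1,0)"
```

```text
clock: 13.1
position: [542.9, 166.4, 76.3]
orientation: [[0.002, 0.998, 0.055], [0.002, 0.055, -0.998], [-1.0, 0.003, -0.001]]
wrist_force: [-0.1, -0.6, 0.1]
grip_width: -0.1
pos [542.9 166.4  76.3] rotvec units [-0.01 -0.02 -0.03] F [-0.1 -0.6  0.1] w -0.1 t 13.1
-0.01 -0.02 -0.03 0.01 0.18 0.02 0
```

```bash
python3 -m crank '0 0 0 0.01 0.1 0 0; 0 0 0 0 0 0 0; 0 0 0 0 0 0 0' | sed -n '2p;4p'; python3 -m crank '0 0 0 0 0.06 0 0; 0 0 0 0 0 0 0; 0 0 0 0 0 0 0'| sed -n '2p;4p'; python3 -m crank '0 0 0 0 0.06 0 0; 0 0 0 0 0 0 0; 0 0 0 0 0 0 0'| sed -n '2p;4p'
```

```text
position: [547.4, 166.6, 75.9]
wrist_force: [-0.1, 0.6, -0.2]
position: [550.0, 166.7, 75.9]
wrist_force: [-0.1, -0.7, 0.1]
position: [552.5, 166.9, 75.9]
wrist_force: [-0.9, 0.2, 0.5]
```

```bash
for i in 1; do python3 -m crank '0 0 0 0 0.06 0 0; 0 0 0 0 0 0 0; 0 0 0 0 0 0 0' | sed -n '2p;4p'; done; python3 -m crank '0 0 0 0 0.05 0 0; 0 0 0 0 0 0 0; 0 0 0 0 0 0 0'| sed -n '2p;4p'; python3 -c "
from h import *
grab('wrist','w9')"
```

```text
position: [555.2, 167.1, 75.9]
wrist_force: [-0.9, -0.5, -0.0]
position: [557.4, 167.2, 75.9]
wrist_force: [-0.0, 0.7, 1.0]
```

View pics/w9.png

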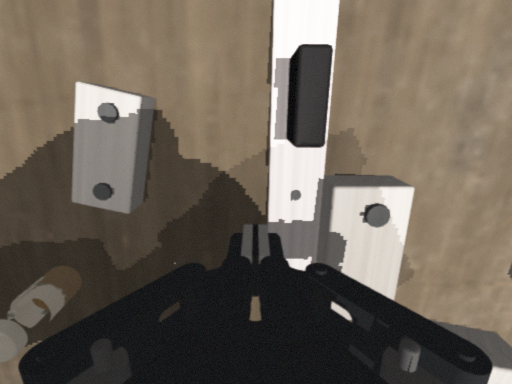

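```bash
python3 -m crank '0 0 0 0 0.04 0 0; 0 0 0 0 0 0 0; 0 0 0 0 0 0 0' | sed -n '2p;4p';  python3 -m crank '0 0 0 0 0.04 0 0; 0 0 0 0 0 0 0; 0 0 0 0 0 0 0'| sed -n '2p;4p'; python3 -c "
from h import *
grab('wrist','w10')"
```

```text
position: [558.5, 167.1, 75.7]
wrist_force: [-0.8, 0.0, 1.1]
position: [558.7, 167.2, 75.4]
wrist_force: [0.7, 0.5, 0.2]
```

View pics/w10.png

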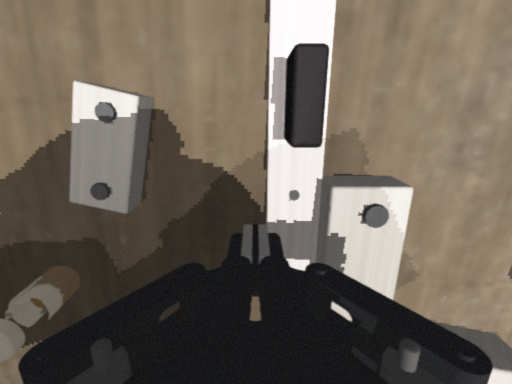

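```bash
python3 -m crank '0 0 0 0 0.1 0 0; 0 0 0 0 0.1 0 0; 0 0 0 0 0 0 0' | sed -n '2,4p';  python3 -c "
from h import *
plan([540,166,76],3.2,1,0)"
```

```text
position: [559.3, 167.3, 73.9]
orientation: [[-0.02, 0.998, 0.057], [-0.005, 0.057, -0.998], [-1.0, -0.02, 0.003]]
wrist_force: [0.4, 0.6, -0.2]
pos [559.3 167.3  73.9] rotvec units [0.01 0.04 0.23] F [ 0.4  0.6 -0.2] w 0.4 t 15.2
0.01 0.04 0.23 -0.04 -0.48 0.01 0
```

```bash
python3 -m crank '0 0 0.1 0 -0.3 0 0; 0 0 0.1 -0.05 -0.5 0 0; 0 0 0 -0.9 -0.3 0 0; 0 0 0 -0.9 0 0 0; 0 0 0 -0.9 0.3 0 40; 0 0 0 -0.9 0.3 0 60; 0 0 0 -0.6 0.4 0.5 60; 0 0 0 0 0 0 60' | head -4
python3 - <<'E'
from h import *
c=grab("wrist","w11")
for nm,ys,a,b,z,s in[("se back",np.arange(225,340,2),570,605,6,1),("se front",np.arange(225,340,2),550,575,6,-1),("se front r",np.arange(135,205,2),560,580,6,-1),("blk front top",np.arange(135,205,2),585,603,24,-1),("blk back top",np.arange(135,205,2),625,650,24,1)]:
    f,k,n=edge_line(c,ys,a,b,z,s);print(nm,"x@170 %.2f x@250 %.2f x@352 %.2f yaw %.2f"%(*np.polyval(f,[170,250,352]),-np.degrees(np.arctan(f[0]))),k,n)
W=cloud(c);X,Y,Z=W[...,0],W[...,1],W[...,2];g=c["color"].min(-1)
m=(X>540)&(X<600)&(Y>110)&(Y<390)&(Z>3.5)&(Z<10)&(g>100);P=W[m];print(cv2.minAreaRect(P[:,:2].astype(np.float32)),np.median(P[:,2]))
m=(X>580)&(X<650)&(Y>115)&(Y<225)&(Z>18)&(Z<29)
P=W[m];print("block",cv2.minAreaRect(P[:,:2].astype(np.float32)))
cv2.imwrite("pics/o11.png",ortho(c,555,640,120,260,6,5.5))
E
```

```text
clock: 15.87
position: [556.1, 147.8, 251.0]
orientation: [[-0.002, 0.998, 0.06], [-0.004, 0.06, -0.998], [-1.0, -0.003, 0.004]]
wrist_force: [0.4, -1.3, -0.1]
se back x@170 595.62 x@250 591.26 x@352 585.69 yaw 3.12 53 58
se front x@170 564.68 x@250 560.60 x@352 555.41 yaw 2.92 52 58
se front r x@170 565.09 x@250 561.03 x@352 555.84 yaw 2.91 34 35
blk front top x@170 595.67 x@250 591.41 x@352 585.97 yaw 3.05 35 35
blk back top x@170 635.18 x@250 630.73 x@352 625.06 yaw 3.18 35 35
((576.6939086914062, 227.20083618164062), (30.426166534423828, 201.86093139648438), 3.2743377685546875) 6.611348724326206
block ((614.6724853515625, 168.84793090820312), (40.43241500854492, 79.57597351074219), 2.7342121601104736)
```

View pics/w11.png

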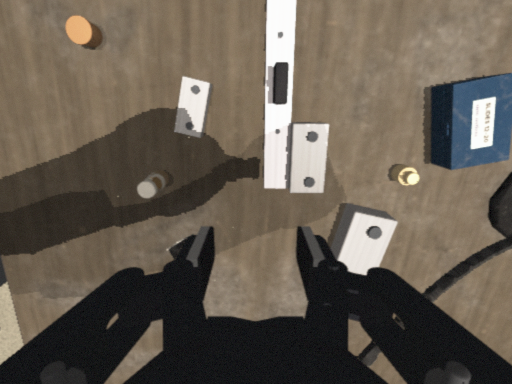

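View pics/o11.png

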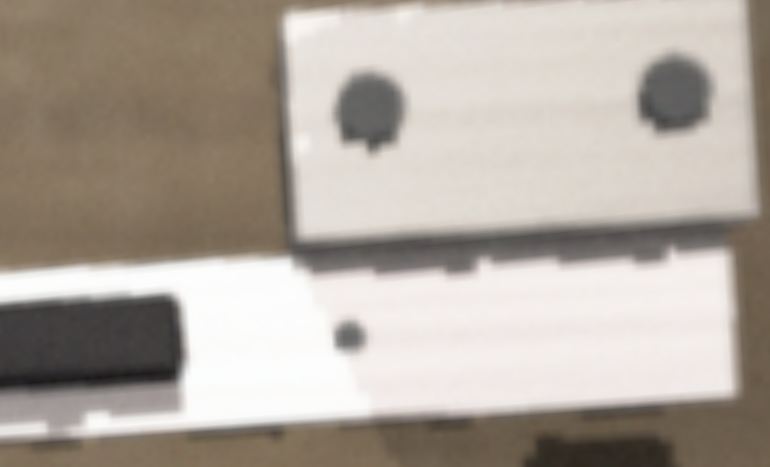

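Flush now: straightedge yaw 3.1° against the block's 3.1°, and the edge lines agree within 0.2 mm. Next is the handle. I'll use yaw -87° so the wrist camera looks over the pointer.

```bash
python3 -c "
from h import *
print(np.round(env.observe()['qpos'],2))
plan([560.3,393,230],-87,20,60)"
```

```text
[-0.24  0.51 -0.17  1.78  0.11  0.86 -0.41]
pos [554.4 149.9 249.3] rotvec units [1.811e+01 6.000e-02 1.000e-02] F [-0.4  1.3  1.3] w 51.2 t 15.92
0.91 0.00 0.00 0.02 0.03 -0.30 60; 0.91 0.00 0.00 0.02 0.00 -0.30 60; 0.91 0.00 0.00 0.02 -0.02 -0.30 60; 0.91 0.00 0.00 0.02 -0.05 -0.30 60; 0.91 0.00 0.00 0.02 -0.07 -0.30 60; 0.91 0.00 0.00 0.02 -0.09 -0.29 60; 0.91 0.00 0.00 0.02 -0.11 -0.28 60; 0.91 0.00 0.00 0.02 -0.14 -0.27 60; 0.91 0.00 0.00 0.02 -0.16 -0.26 60; 0.91 0.00 0.00 0.02 -0.18 -0.25 60; 0.91 0.00 0.00 0.02 -0.20 -0.23 60; 0.91 0.00 0.00 0.02 -0.21 -0.22 60; 0.91 0.00 0.00 0.02 -0.23 -0.20 60; 0.91 0.00 0.00 0.02 -0.25 -0.18 60; 0.91 0.00 0.00 0.02 -0.26 -0.16 60; 0.91 0.00 0.00 0.02 -0.27 -0.14 60; 0.91 0.00 0.00 0.02 -0.28 -0.12 60; 0.91 0.00 0.00 0.02 -0.29 -0.09 60; 0.91 0.00 0.00 0.02 -0.30 -0.07 60; 0.91 0.00 0.00 0.02 -0.30 -0.05 60
```

```bash
python3 -m crank '0.91 0 0 0 0.03 -0.3 60; 0.91 0 0 0 0 -0.3 60; 0.91 0 0 0 -0.02 -0.3 60; 0.91 0 0 0 -0.05 -0.3 60; 0.91 0 0 0 -0.07 -0.3 60; 0.91 0 0 0 -0.09 -0.29 60; 0.91 0 0 0 -0.11 -0.28 60; 0.91 0 0 0 -0.14 -0.27 60'|head -2; python3 -m crank '0.91 0 0 0 -0.16 -0.26 60; 0.91 0 0 0 -0.18 -0.25 60; 0.91 0 0 0 -0.2 -0.23 60; 0.91 0 0 0 -0.21 -0.22 60; 0.91 0 0 0 -0.23 -0.2 60; 0.91 0 0 0 -0.25 -0.18 60; 0.91 0 0 0 -0.26 -0.16 60; 0.91 0 0 0 -0.27 -0.14 60' |head -2;python3 -m crank '0.91 0 0 0 -0.28 -0.12 60; 0.91 0 0 0 -0.29 -0.09 60; 0.8 0 0 0 -0.3 -0.07 60; 0 0 0 0 0 0 60; 0 0 0 0 0 0 60' ; python3 -c "
from h import *
print(np.round(env.observe()['qpos'],2))
c=grab('wrist','w12');W=cloud(c);X,Y,Z=W[...,0],W[...,1],W[...,2]
m=(X>500)&(X<600)&(Y>350)&(Y<440)&(Z>84)&(Z<96)
P=W[m];print(cv2.minAreaRect(P[:,:2].astype(np.float32)),np.median(P[:,2]))
plan([560.3,393,160],-87,4,60)"
```

```text
clock: 16.58
position: [557.8, 247.8, 245.6]
clock: 17.25
position: [562.4, 351.5, 238.3]
clock: 17.67
position: [563.4, 393.1, 233.0]
orientation: [[-0.012, 0.061, -0.998], [-0.012, -0.998, -0.061], [-1.0, 0.011, 0.013]]
wrist_force: [-0.0, -0.5, 0.4]
grip_width: 51.4
[-0.83  0.71  0.22  1.48 -0.17  0.99 -2.07]
((560.88134765625, 394.1144104003906), (54.20382308959961, 25.807647705078125), 3.099027395248413) 89.94970383338044
pos [563.2 393.2 233. ] rotvec units [ 0.1   0.15 -0.13] F [-0.6  1.1 -0.2] w 51.4 t 17.72
0.03 0.04 -0.03 0.46 -0.00 0.01 60; 0.03 0.04 -0.03 0.46 -0.00 0.01 60; 0.03 0.04 -0.03 0.46 -0.00 0.02 60; 0.03 0.04 -0.03 0.46 -0.00 0.02 60
```

View pics/w12.png

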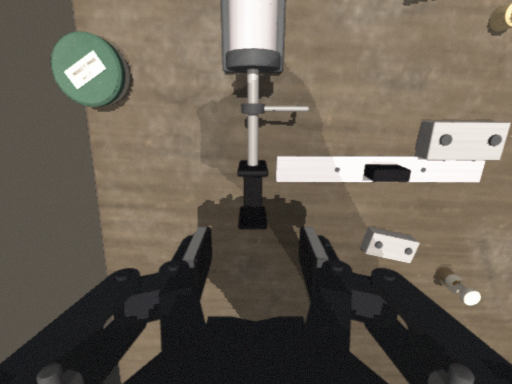

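The gauge is in view, with the handle at (253,195) and straddled in y. I'll descend onto it.

```bash
python3 -m crank '0.03 0.04 -0.03 0.46 -0.01 0.01 60; 0.03 0.04 -0.03 0.46 -0.01 0.01 60; 0.03 0.04 -0.03 0.46 0 0.02 60; 0 0.04 -0.03 0.46 0 0.02 60; 0 0 0 0.4 0 0 60; 0 0 0 0 0 0 60; 0 0 0 0 0 0 60' ; python3 -c "
from h import *
plan([560.6,393.6,124],-87,2,60)"
```

```text
clock: 18.3
position: [561.4, 387.1, 140.6]
orientation: [[0.003, 0.063, -0.998], [-0.001, -0.998, -0.063], [-1.0, 0.001, -0.003]]
wrist_force: [0.1, -0.7, 0.0]
grip_width: 51.3
pos [561.4 387.1 140.6] rotvec units [ 0.12 -0.04 -0.01] F [ 0.1 -0.7  0. ] w 51.3 t 18.3
0.06 -0.02 -0.01 0.21 -0.08 0.01 60; 0.06 -0.02 -0.01 0.21 -0.08 0.01 60
```

```bash
python3 -m crank '0.06 -0.02 0 0 -0.16 0.01 60; 0 -0.02 0 0.2 0 0 60; 0.06 0 0 0.18 0 0 60; 0 0 0 0 0 0 60; 0 0 0 0 0 0 60' ; python3 -c "
from h import *
c=grab('wrist','w13')
plan([560.6,393.6,124],-87,2,60)"
```

```text
clock: 18.72
position: [561.9, 394.0, 127.6]
orientation: [[0.002, 0.052, -0.999], [0.001, -0.999, -0.052], [-1.0, -0.001, -0.002]]
wrist_force: [0.4, 0.0, 0.1]
grip_width: 51.3
pos [561.8 393.9 127.5] rotvec units [ 0.   -0.03  0.01] F [ 0.5 -0.2 -0. ] w 51.6 t 18.77
0.00 -0.01 0.01 0.04 0.00 0.02 60; 0.00 -0.01 0.01 0.04 0.00 0.02 60
```

View pics/w13.png

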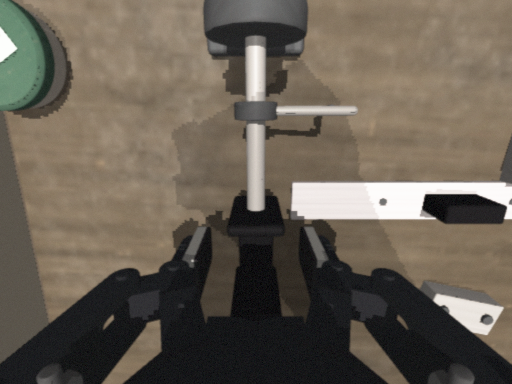

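```bash
python3 -m crank '0 0 0 0.06 0 0.02 30; 0 0 0 0 0 0 0; 0 0 0 0 0 0 0; 0 0 0 0 0 0 0; 0 0 0 0 0 0 0; 0 0 0 0 0 0 0' 80; python3 -c "
from h import *
c=grab('wrist','w14');W=cloud(c)
print(np.round(env.observe()['position'],1))
"
```

```text
clock: 19.27
position: [561.2, 393.7, 125.7]
orientation: [[0.003, 0.053, -0.999], [0.001, -0.999, -0.053], [-1.0, -0.001, -0.003]]
wrist_force: [0.0, -0.5, -2.3]
grip_width: 14.5
[561.1 393.7 125.7]
```

View pics/w14.png

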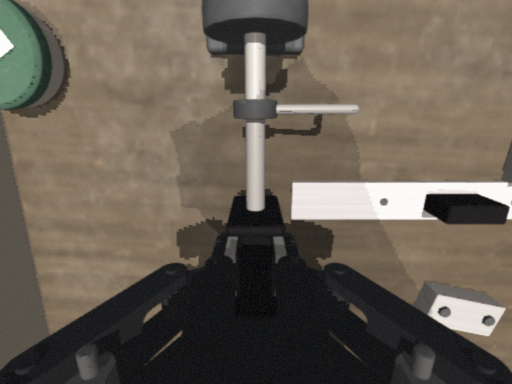

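```bash
python3 -m crank '0 0 0 0 0 0.25 0; 0 0 0 0 0 0.25 0; 0 0 0 0 0 0.25 0; 0 0 0 0 0 0.25 0; 0 0 0 0 0 0.1 0; 0 0 0 0 0 0 0'; python3 -c "
from h import *
c=grab('wrist','w15')
print(np.round(env.observe()['position'],1))
"; python3 -m crank '0 0 0 0 0 0 0; 0 0 0 0 0 0 0'|sed -n '2p;4,5p'
```

```text
clock: 19.82
position: [518.5, 391.3, 125.7]
orientation: [[0.01, 0.052, -0.999], [0.003, -0.999, -0.052], [-1.0, -0.003, -0.01]]
wrist_force: [5.1, 1.6, -7.5]
grip_width: 15.1
[518.7 391.3 125.7]
position: [519.5, 391.3, 125.7]
wrist_force: [5.5, 0.4, -5.1]
grip_width: 15.3
```

View pics/w15.png

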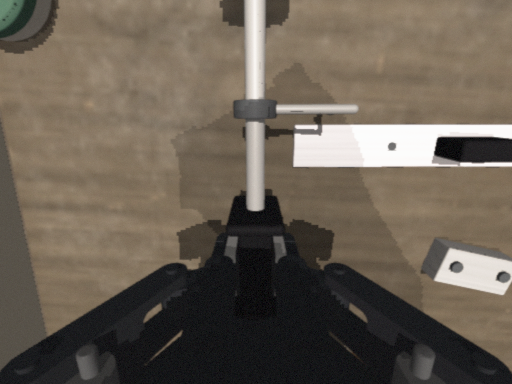

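```bash
cat >> h.py <<'E'
def tipcheck(name):
    c=load(name);W=cloud(c);K=c["K"]
    X,Y,Z=W[...,0],W[...,1],W[...,2]
    m=(Z>60)&(Z<82)&(Y>345)&(Y<383)&(X>540)&(X<680)
    P=W[m];f=np.polyfit(P[:,1],P[:,0],1)
    print("arm n",m.sum(),"ymin %.1f"%P[:,1].min(),"zmed %.1f"%np.median(P[:,2]))
    # arm centreline by color ortho at z=70
    ymin=P[:,1].min();yc=ymin+1.5
    a=np.polyval(f,[P[:,1].min(),372]);print("arm depth x@tip %.2f @372 %.2f"%tuple(a))
    xm=np.median(P[:,0])
    out=[]
    for sgn in(1,-1):
        g,k,n=edge_line(c,np.arange(355,375,1),xm-9,xm+9,70,sgn);out.append(np.polyval(g,[ymin+2,365]))
    print("arm colour edges",np.round(out,2),"mid",np.round(np.mean(out,0),2))
    g,k,n=edge_line(c,np.arange(315,345,1),575,598,6,1);print("edge x@tipy %.2f x@330 %.2f yaw %.2f"%(np.polyval(g,ymin+2),np.polyval(g,330),-np.degrees(np.arctan(g[0]))),k,n)
E
python3 - <<'E'
from h import *
tipcheck("w15")
c=grab("side","s16");p=proj(c,[590,352,14]).astype(int);print(p,proj(c,[590,352,14]),proj(c,[591,352,14]))
u,v=p;cv2.imwrite("pics/s16c.png",cv2.resize(c["color"][v-40:v+40,u-50:u+50,::-1],None,fx=7,fy=7,interpolation=cv2.INTER_CUBIC))
c=grab("scene","c16");p=proj(c,[590,352,14]).astype(int);print(p)
u,v=p;cv2.imwrite("pics/c16c.png",cv2.resize(c["color"][v-30:v+30,u-40:u+40,::-1],None,fx=8,fy=8,interpolation=cv2.INTER_CUBIC))
print(env.observe()['position'])
E
```

```text
arm n 811 ymin 348.9 zmed 72.4
arm depth x@tip 602.77 @372 587.98
arm colour edges [[589.02 588.21]
 [594.44 593.64]] mid [591.73 590.92]
edge x@tipy 585.68 x@330 586.80 yaw 3.07 30 30
[239 299] [239.65784702 299.23551753] [239.22821773 299.25247205]
[224 179]
[519.60841377 391.26846631 125.69961357]
```

View pics/s16c.png

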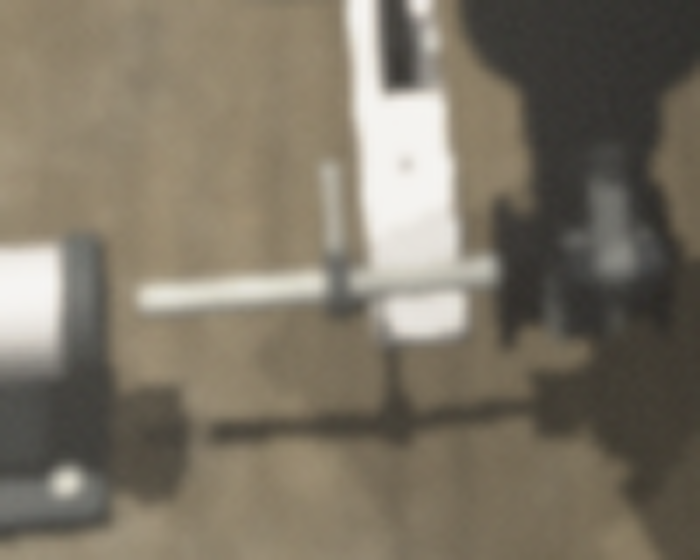

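View pics/c16c.png

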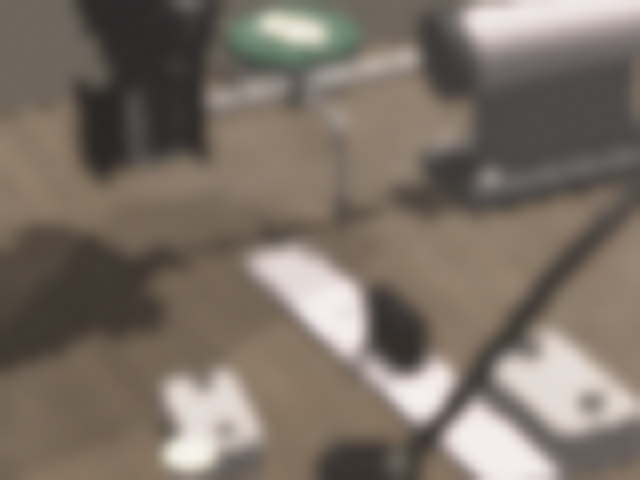

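```bash
python3 - <<'E'
from h import *
for n in("w14","w15"):
    c=load(n);W=cloud(c);print(n,"cam",(-c["R"].T@c["t"]).round(1),c["R"][2].round(3))
    # arm pixel columns 285..350 rows 95..125
    for u in(290,310,330,345,350,354,356,358):
        col=c["color"][95:122,u].sum(-1).astype(int);z=W[95:122,u]
        k=np.where(np.abs(z[:,2]-71)<12)[0]
        if len(k):print(u,"rows",95+k.min(),95+k.max(),"X %.1f Y %.1f Z %.1f"%tuple(np.mean(z[k],0)))
c=load("c16");
K,R,t=c["K"],c["R"],c["t"]
def ray(u,v,z):
    d=R.T@np.linalg.inv(K)@[u,v,1];o=-R.T@t;return o+d*(z-o[2])/d[2]
print("scene tip",ray(226.5,175.9,14).round(1))
W=cloud(c);print(W[150:178:3,226].round(0).tolist())
E
python3 -c "
import cv2,numpy as np
c=np.load('pics/w15.npz')['color']
cv2.imwrite('pics/w15c.png',cv2.resize(c[85:185,260:400,::-1],None,fx=5.5,fy=5.5,interpolation=0))"
```

```text
w14 cam [636.3 397.7 196.5] [-0.291 -0.015 -0.957]
290 rows 104 113 X 636.8 Y 382.0 Z 72.4
310 rows 104 113 X 637.3 Y 373.1 Z 72.9
330 rows 104 113 X 637.8 Y 364.0 Z 72.2
345 rows 104 113 X 638.1 Y 357.2 Z 71.9
350 rows 104 113 X 638.2 Y 355.2 Z 72.6
354 rows 104 113 X 638.3 Y 353.3 Z 72.2
356 rows 105 112 X 638.4 Y 352.4 Z 72.4
358 rows 107 109 X 638.7 Y 351.4 Z 72.1
w15 cam [593.1 395.1 197.1] [-0.284 -0.013 -0.959]
290 rows 104 113 X 594.5 Y 379.6 Z 72.5
310 rows 104 113 X 595.0 Y 370.5 Z 72.3
330 rows 104 113 X 595.5 Y 361.5 Z 72.2
345 rows 104 113 X 595.8 Y 354.8 Z 72.4
350 rows 104 113 X 595.9 Y 352.6 Z 72.6
354 rows 104 113 X 596.0 Y 350.7 Z 72.2
356 rows 105 112 X 596.1 Y 349.8 Z 72.1
scene tip [607.8 374.6  14. ]
[[822.0, 887.0, -112.0], [678.0, 543.0, 28.0], [670.0, 523.0, 24.0], [617.0, 397.0, 70.0], [666.0, 515.0, 2.0], [598.0, 352.0, 68.0], [597.0, 351.0, 57.0], [596.0, 349.0, 47.0], [594.0, 346.0, 37.0], [595.0, 348.0, 24.0]]
```

View pics/w15c.png

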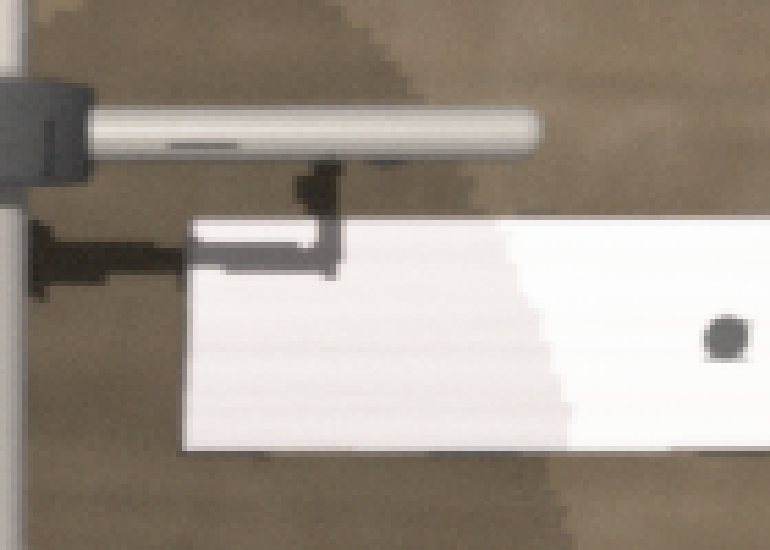

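```bash
python3 - <<'E'
from h import *
c=load("w15");print(proj(c,[596,350.9,14]),proj(c,[594,350.9,14]),proj(c,[596,350.9,70]))
c=load("w14");print(proj(c,[638.3,353.3,14]))
E
python3 -c "
import cv2,numpy as np
c=np.load('pics/w14.npz')['color']
cv2.imwrite('pics/w14c.png',cv2.resize(c[85:185,260:400,::-1],None,fx=5.5,fy=5.5,interpolation=0))"
```

```text
[322.35008729 108.93525446] [321.97693035 112.0704719 ] [351.82943047 108.53222577]
[322.38390841 108.34837788]
```

View pics/w14c.png

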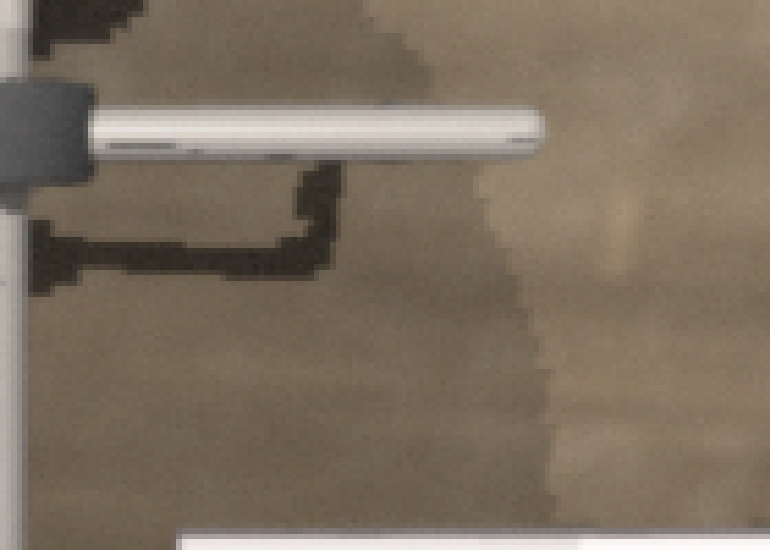

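```bash
python3 -m crank '0 0 0 0 0 0.12 0; 0 0 0 0 0 0.1 0; 0 0 0 0 0 0.06 0'; python3 -c "
from h import *
for i in range(4): c=grab('wrist','w17');print(np.round(env.observe()['position'],2))
W=cloud(c)
for u in(345,350,354):
    z=W[95:122,u];k=np.abs(z[:,2]-71)<12;print(np.mean(z[k],0).round(1))
g,k,n=edge_line(c,np.arange(315,342,1),575,598,6,1);print(np.polyval(g,[350,330]),k,n)
cv2.imwrite('pics/w17c.png',cv2.resize(c['color'][85:185,260:400,::-1],None,fx=5.5,fy=5.5,interpolation=0))
"
```

```text
clock: 20.38
position: [510.6, 390.8, 125.7]
orientation: [[0.015, 0.051, -0.999], [0.005, -0.999, -0.051], [-1.0, -0.004, -0.015]]
wrist_force: [6.6, 2.2, -6.6]
grip_width: 15.1
[510.35 390.76 125.7 ]
[510.52 390.77 125.72]
[510.66 390.76 125.71]
[510.69 390.77 125.67]
[588.2 354.3  72.6]
[588.3 351.9  72.2]
[588.4 350.2  72.4]
[585.06967338 586.60355617] 27 27
```

View pics/w17c.png

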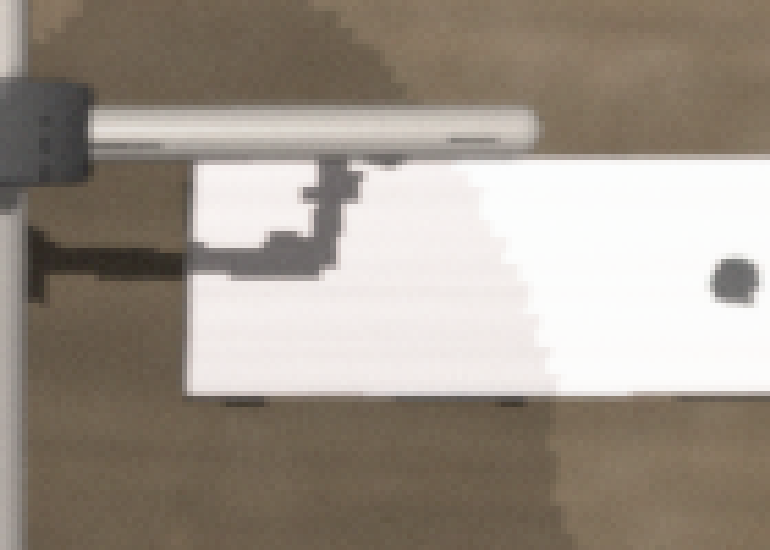

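```bash
python3 -m crank '0 0 0 0 0 0.09 0' | sed -n '2p;4p'
cat >> h.py <<'E'
def fin(name,k=8):
    for i in range(k): c=grab('wrist',name)
    print(np.round(env.observe()['position'],2),env.observe()['clock'])
    W=cloud(c);q=[]
    for u in range(300,354,3):
        z=W[95:122,u];m=np.abs(z[:,2]-71)<12;q.append(np.mean(z[m],0))
    q=np.array(q);f=np.polyfit(q[:,1],q[:,0],1);y=352.5-.052*(638.3-np.polyval(f,350))
    print("tip",np.polyval(f,y).round(2),y.round(1))
    for ys in(np.arange(300,342),np.arange(315,348)):
        g,k,n=edge_line(c,ys,578,598,6,1);print("edge",np.polyval(g,y).round(2),k,n,-np.degrees(np.arctan(g[0])))
    cv2.imwrite(f'pics/{name}c.png',cv2.resize(c['color'][85:185,260:400,::-1],None,fx=5.5,fy=5.5,interpolation=0))
E
python3 -c "
from h import *
fin('w18')"
```

```text
position: [508.1, 390.6, 125.7]
wrist_force: [7.6, 1.4, -4.2]
[507.74 390.59 125.69] 21.0667
tip 585.52 349.8
edge 581.27 32 42 8.729007924272091
edge 580.86 27 33 11.463115449137087
```

View pics/w18c.png

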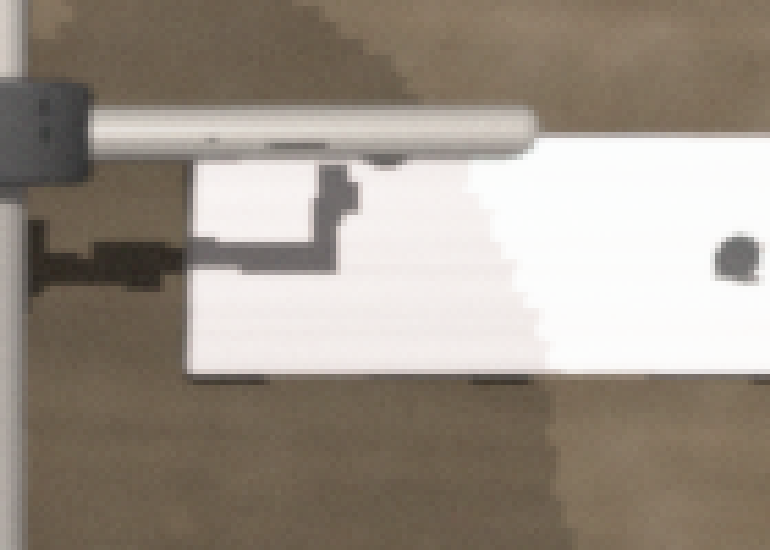

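```bash
python3 -c "
from h import *
for n in('w15','w17','w18'):
  c=load(n)
  for ys,a,b,s in((np.arange(285,322),578,598,1),(np.arange(300,360),545,567,-1)):
    g,k,m=edge_line(c,ys,a,b,6,s);print(n,s,np.polyval(g,[349.8,305]).round(2),k,m,-np.degrees(np.arctan(g[0])))
c=load('w18');W=cloud(c)
print(proj(c,[585.5,349.8,14]),proj(c,[585.5,349.8,70]),proj(c,[585.7,349.8,6]))
"
```

```text
w15 1 [585.75 588.14] 37 37 3.0449585679996996
w15 -1 [555.54 557.83] 60 60 2.930090617001644
w17 1 [585.82 588.17] 37 37 2.9992412230529975
w17 -1 [555.56 557.93] 60 60 3.031702520387827
w18 1 [585.8  588.06] 37 37 2.8806971125674363
w18 -1 [555.67 557.96] 60 60 2.9300906170016034
[322.94909796 109.49764554] [352.51800699 108.63869726] [320.17544307 109.27863377]
```

```bash
python3 -c "
from h import *
c=grab('side','s19');s=env.observe();print(s['position'],s['grip_width'],s['clock'],s['wrist_force'])
a=load('side0');Wa,Wb=cloud(a),cloud(c)
print([ (Wb[v,u]-Wa[v,u]).round(1) for u,v in((293,224),(328,271),(279,150),(118,215))])
"
```

```text
[507.75824051 390.62351962 125.68095343] 15.115689624733063 21.1167 [ 6.30983319  2.02200942 -3.55896585]
[array([ 50.5, 294.3, 260.3]), array([-0.7, -2. , -2.3]), array([ 81.4, 733.4, 415.4]), array([ 1.2, -2.5, -2. ])]
```

View pics/s19.png

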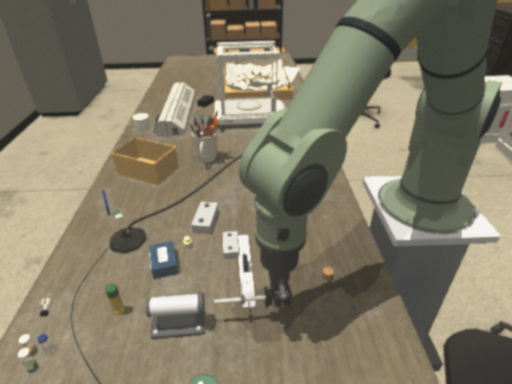

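The side view shows the straightedge at (245,270) lying against the block, the handle held at (283,295) and the cork in place at (328,271). The position has been steady for 0.4 s, so I'm handing in.

```bash
python3 -c "
from bench import env
print(env.job_done())"
```

```text
the job is handed in; nothing more can be done
None
```

I laid the straightedge flush against the middle-sized datum block, let go of it with the rod still home, and then pulled the gauge handle out about 53 mm. The job was handed in at 21 s with the handle still held against the spring.

- **Straightedge:** The first placing was off by about 0.6° in yaw. I nudged the front edge with shut fingers until it was flush. The last check gave 3.1° for both straightedge and block, with the edge lines within about 0.3 mm.
- **Pointer:** The tip is hidden under its arm in the wrist view, so I inferred its position from the arm. That gave x 585.5 mm, against 585.6–585.8 mm for the touching edge. The camera calibration is only good to about 2 mm. One early colour-based reading of the arm disagreed by about 4 mm; I discarded it because the depth and arm-travel readings agreed with each other.
- **Hold:** The tool stayed at x 507.7 mm for the last few tenths of a second.
- **Forces:** The highest wrist force I read was about 43 N (32 N sideways, 29 N upwards), for a moment while pressing the straightedge to the block.
- **Loose things:** The cork showed no movement in the final side picture, and the green and white object I took for the eraser showed none at its spot. The vial was hidden behind the arm there; a wrist picture before the pull showed it standing.

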